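# Free a ball hitch: prise up its cover, pull the latch, hold the tongue up

## Robot

A 6-joint arm with a two-finger parallel gripper is mounted at the origin on a cart in front of the work surface, level with it; the furniture and walls round the work are solid. World frame = base frame: x ahead of the robot, y to its left, z up, the work surface at z = 0. Lengths are in m, angles in rad, forces in N, time in s.
With the tool pointing down it reaches from about 0.375 to 0.9 m from the base axis. Payload 3.1 kg.
Tool frame: the origin (TCP) lies midway between the tips of the shut fingers; the grasp point (between the pads) lies 19 mm behind it; z points along the fingers, y is the direction in which the jaws open and shut (so a half turn about z gives the same grasp; the last joint's range is limited). The gripper opens to 85 mm and grips with 20 to 120 N. Pads are 22 mm wide; open, the fingers measure 114 mm over their backs; the gripper's body (76 mm by 85 mm) begins 54 mm behind the grasp point. The pads swing forward as they close: fully open they stand 13 mm farther back than shut.
Start: joints at [1.157, 0.527, 1.433, -0, 1.181, -0.178], TCP at [0.145, 0.608, 0.231] pointing down, gripper open.
Joint ranges: [-3.08, 3.08], [-0.75, 2.2], [0.22, 2.44], [-1.43, 4.57], [0, 2.65], [-2.85, 2.85]. Speed limits (rad/s): [2.79, 2.79, 3.14, 3.14, 3.14, 3.14].

## Interface

Orientations are given as a rotation vector (axis times angle).
In Python, from workcell import robot gives the robot as it stands.
- The arm moves only by the tool move_arm, never from a script. Its argument "rows" is a list of rows, each an object with "dr": the turn, a rotation vector about the tool's x, y, z in units of 5 degrees (1.0 is 5 degrees), a list of three; "slide": the shift along the tool's x, y, z in units of 25 mm (1.0 is 25 mm), a list of three; "grip": the opening, from 0 (shut) to 1 (fully open). A call has 1 to 8 rows; each row is the pose to reach, as a shift and turn from the pose commanded when the call began, along the tool's axes at that moment; what a row does not reach only later rows make up. A row lasts 1/10 s, in which the tool goes at most 50 mm and 8.59 degrees, less where a joint would pass 70% of its speed; a pose out of reach is approached as far as the arm can. A call with a gripper value outside its range is refused whole. The fingers move at their own pace and stop on an object; "newtons" is the grip in N (left out, the last holds). Time passes only in rows, so rows that repeat a pose let the fingers close. It gives the time, the measured TCP pose, the force and the opening at its end, in the units of the state.
- robot.observe(): the state, without advancing time (a new reading comes with each control period).
- robot.get_image(name): name is "scene" or "top" or "wrist"; returns the picture (480x640x3 uint8, red, green, blue); there is no depth.
- robot.camera_params(name): a dict with "K" (3x3 intrinsics, pixels), "T" (4x4, takes a point from camera to world coordinates). Camera axes: x right, y down, z forward; pixel columns grow to the right and rows downward; lengths in m; the calibration is good to about 2 mm. A picture is of the moment at which its call begins: read the wrist's pose just before it. camera_params takes no time and is no camera call; for the wrist camera it gives the pose at the moment of the call.
- robot.close_job(): hands the job in, once; it reports no verdict.
The state is a dict: "t": time; "joint_pos": joint angles; "qvel": joint speeds; "joint_torque": joint torques, N m; "ee_pos": TCP position; "tcp_rot": TCP orientation; "force": force on the tool from outside, world axes, zero at the start; "moment": the same for the moment, N m; "width": opening from 0.0 (shut) to 1.0 (fully open).
Only numpy, scipy, OpenCV 4.12 (cv2) and the standard library are available. Lean on these libraries where they do the work, as an engineer would, in place of code of your own. Each camera call takes 0.05 s, during which the arm holds its last target.

## Task

Uncouple the small ball hitch on its bench stand. Take the red screwdriver and, with its blade under the orange lip, lever the grey cover over until it lies well back past upright (do not open it with the fingers), then lay the screwdriver down on the bench without dropping it. Grip the yellow latch knob, pull it sideways against its spring towards the robot's side of the hitch, lift the tongue by it until the coupler is at least 5 cm above where it sat on the ball, and finish while still holding it up there; leave the other things on the bench where they are.

Things in the scene. Friction and masses are not known exactly. Their poses are not given: they have to be found in the camera images.
- stand_ball (a point): centre of the 32 mm steel ball, 53 mm above the bench, fixed on a post on the grey base plate (74 x 270 x 10 mm, reaching 53 mm to -y and 217 mm to +y of the ball) of the hitch stand. Axes of the stand: y runs from the ball along the lowered tongue to its pivot, x is sideways and level, its -x is the side nearer the robot and the way the latch pulls, z is up. The stand cannot move.
- tongue_pivot (a point): the fixed pivot of the tongue, 190 mm along the stand's +y from the ball and 64 mm above the bench; its axis is the stand's x. Axes as the stand's.
- coupler_socket (a point): point in the blue coupler (48 mm wide, 80 mm long, its flat top 76 mm above the bench when lowered) which is at the ball's centre when the tongue is down; it moves with the tongue. The tongue with all on it weighs about 4 N at the knob and falls back when let go.
- latch_knob (a point): centre of the grip of the upright round yellow knob (18 mm thick, standing 41 mm over the latch's slide plate; this point is 102 mm above the bench when the tongue is down, the knob reaches from 80 to 122 mm), directly above the ball while latched. It is under the cover while that is shut. Pulled along the stand's -x it draws the bolt out from under the ball; it is fixed to the tongue otherwise, so lifting it lifts the tongue on an arc about the pivot.
- cover_lip (a point): middle of the underside of the orange lip on the cover's front edge (lip 52 mm wide along x, 19 mm deep along y, 4 mm thick); when shut it is 84 mm above the bench and 53.5 mm to the stand's -y of the ball, with nothing under it down to the base plate. Axes fixed to the cover, as the stand's when shut. The free underside is the lip alone; behind it (to +y) the cover is a hollow shell, and the coupler's front is 33 mm behind this point when shut.
- cover_hinge (a point): middle of the cover's hinge axis, which runs along the stand's x, 55 mm to the stand's +y of the ball and 110 mm above the bench when the tongue is down. The cover (grey, 76 wide, 100 long, 46 mm high) is carried by the tongue and opens upward and over to the stand's +y.
- hitch_cover (a joint): cover angle, rad: 0 shut, 1.57 upright, 2.2 fully back at its stop; a stiff hinge that stays where it is left (about 1 N at the lip moves it); it may start up to 0.1 open.
- hitch_latch (a joint): latch travel, m: 0 latched, 0.016 fully pulled; a spring draws it back with 4 N at 0 and 8 N at 0.016. From about 0.008 the bolt is clear of the ball.
- hitch_tongue (a joint): tongue angle, rad: 0 down on the ball, 0.55 at the upper stop; while latched it rises only 0.02.
- driver_handle (a point): point to grip on the red screwdriver's handle, half-way up (10.5 mm above the bench as it lies): handle 70 mm long and 20 mm thick, reaching 41 mm from this point away from the blade and 29 mm towards it. The tool's -y points along the blade to the tip; z is up.
- driver_tip (a point): tip of the screwdriver's flat blade, 120 mm from driver_handle along the tool's -y; the blade is 88 mm long, 6 mm wide, 5 mm thick, at the height of the handle's middle.
- flux_tin: bystander: small black round tin, 41 mm across, 24 high, origin under its centre
- mallet: bystander: wooden mallet, 261 mm long, origin under its middle
- pliers_round: bystander: pliers with blue handles, 140 mm long, 49 wide, 12 high, origin under their middle
Not all that is in view belongs to the job. Leave any pink look-alike of the part that bears driver_handle alone.

How it is judged:
On the way, in this order (a step that is already met when the one before it is completed fails the run):
1. the cover is being levered up by the screwdriver (value of joint hitch_cover above 0.3 rad and contact force between screwdriver and hitch_cover above 0.1 N).
2. the cover lies back past upright (value of joint hitch_cover above 1.7 rad), for 0.1 s.
3. the screwdriver lies on the bench, let go (height (world z) of each of driver_handle, driver_tip below 0.025 m and contact force between the fingers and screwdriver below 0.1 N and linear speed of screwdriver below 0.03 m/s), for 0.2 s.
4. the latch is pulled aside by the fingers while the tongue is still down (value of joint hitch_latch above 0.0075 m and value of joint hitch_tongue below 0.04 rad and contact force between the fingers and hitch_latch above 1 N), for 0.05 s.
At the end, for the whole second after the job is handed in: The fingers hold the latch knob (more than 1 N) with the coupler at rest at least 45 mm above its seat on the ball, the cover open beyond 1.6 rad, and the screwdriver lying flat on the bench (handle and tip centres below 25 mm), not propping the tongue (z of coupler_socket in the frame of stand_ball above 0.045 m and velocity of joint hitch_tongue between -0.1 and 0.1 rad/s and contact force between the fingers and hitch_latch above 1 N and contact force between screwdriver and anything else below 3 N and value of joint hitch_cover above 1.6 rad and height (world z) of each of driver_handle, driver_tip below 0.025 m); the arm keeps its last pose, push and grip.
It fails at once if fingers push the cover open (contact force between the fingers and hitch_cover above 2 N and value of joint hitch_cover below 1.5 rad).
It fails at once if the screwdriver is dropped (linear speed of screwdriver above 1 m/s and contact force between the fingers and screwdriver below 0.1 N).
It fails at once if a bystander is disturbed (distance of any of flux_tin, pliers_round, mallet from where it was at the start of the episode above 0.03 m).
It also fails if it takes over 58 s, if anything falls off the work surface, if the arm or the gripper's body presses on something with over 40 N, if the wrist force passes 120 N, or if a joint passes its speed limit or range.

## Working session

There is one attempt and no reset: what is moved stays moved. The work goes in short steps, Python scripts to look and compute and a tool call to move; the robot and the scene stay as the last step left them, time stands still between calls to the robot, and variables do not carry over. Pictures are saved under pics/ and viewed, and the job is handed in when it is done.

Besides the shell and the picture viewer there is one more tool, called after "Emit:" as name(argument=value, ...) on one line, values as JSON. move_arm: Moves the arm, as the interface text tells. Its arguments: {"type":"object","properties":{"rows":{"type":"array"},"newtons":{"type":"number"}},"required":["rows"]}

```bash
mkdir -p pics; ls; python3 - <<'E'
from workcell import robot
import cv2
print(robot.observe())
for n in("scene","top","wrist"):
    p=robot.camera_params(n); print(n,p["K"].tolist(),p["T"].round(4).tolist())
    im=robot.get_image(n); cv2.imwrite(f"pics/{n}0.png",im[:,:,::-1])
E
```

```text
pics
{'t': 0.0, 'joint_pos': array([ 1.15747034e+00,  5.28460931e-01,  1.43396543e+00,  1.47985170e-05,
        1.18141625e+00, -1.78516473e-01]), 'qvel': array([ 0.00089839, -0.00127659, -0.0008089 ,  0.00112391, -0.00073298,
        0.00134136]), 'joint_torque': array([-2.10944498e-03, -4.42353380e+01, -1.78027958e+01, -4.32078896e-04,
        8.69484240e-03,  7.65622339e-07]), 'ee_pos': array([0.14508058, 0.60715271, 0.23031678]), 'tcp_rot': array([-0.36792135, -3.1192984 ,  0.00337362]), 'force': array([-0.29768788,  0.60927319, -0.55425026]), 'moment': array([-0.00336355, -0.00564304, -0.00336605]), 'width': 0.999063534462789}
scene [[521.7941701404447, 0.0, 320.97488821873526], [0.0, 521.7941701404447, 244.18283662688467], [0.0, 0.0, 1.0]] [[0.8812, -0.1809, 0.4368, -0.0572], [-0.4721, -0.3843, 0.7933, -1.2019], [0.0243, -0.9053, -0.4241, 0.6792], [0.0, 0.0, 0.0, 1.0]]
top [[466.82231213990167, 0.0, 325.5886387000032], [0.0, 466.82231213990167, 234.77631183189655], [0.0, 0.0, 1.0]] [[-0.0224, -0.9974, 0.0686, 0.4352], [-0.9997, 0.0224, -0.001, -0.1558], [-0.0006, -0.0686, -0.9976, 1.5123], [0.0, 0.0, 0.0, 1.0]]
wrist [[420.64275259713764, 0.0, 318.9269875013451], [0.0, 420.64275259713764, 238.33365642065485], [0.0, 0.0, 1.0]] [[0.2333, 0.9252, 0.2994, 0.0687], [0.9724, -0.2211, -0.0744, 0.6252], [-0.0026, 0.3085, -0.9512, 0.3736], [0.0, 0.0, 0.0, 1.0]]
```

View pics/scene0.png

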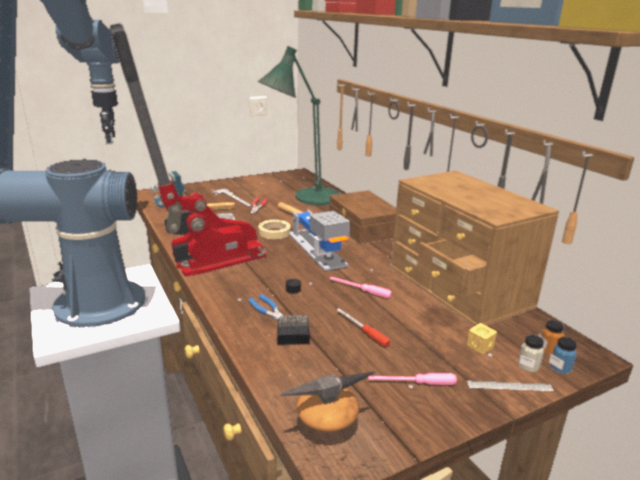

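View pics/top0.png

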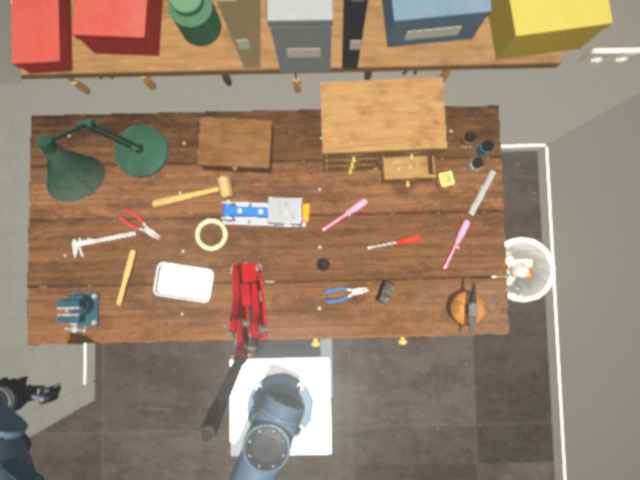

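View pics/wrist0.png

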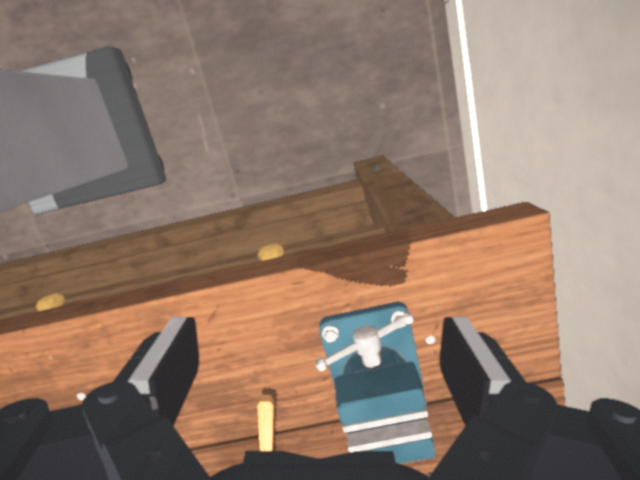

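```bash
cat > h.py <<'E'
import numpy as np, cv2
from workcell import robot
def ray(n,u,v,P=None):
    p=P or robot.camera_params(n); K,T=np.array(p["K"]),np.array(p["T"])
    d=T[:3,:3]@np.linalg.solve(K,[u,v,1.]); return T[:3,3],d
def onz(n,u,v,z,P=None):
    o,d=ray(n,u,v,P); return o+d*(z-o[2])/d[2]
def tri(*obs):
    A=np.zeros((3,3));b=np.zeros(3)
    for n,u,v,*P in obs:
        o,d=ray(n,u,v,*P); d=d/np.linalg.norm(d); M=np.eye(3)-np.outer(d,d);A+=M;b+=M@o
    return np.linalg.solve(A,b)
def proj(n,X,P=None):
    p=P or robot.camera_params(n); K,T=np.array(p["K"]),np.array(p["T"])
    c=K@(T[:3,:3].T@(np.array(X)-T[:3,3])); return c[:2]/c[2]
def crop(src,x0,y0,x1,y1,out,s):
    im=cv2.imread(src)[y0:y1,x0:x1]; cv2.imwrite(out,cv2.resize(im,None,fx=s,fy=s,interpolation=cv2.INTER_CUBIC))
E
python3 - <<'E'
from h import *
crop("pics/top0.png",205,170,325,260,"pics/c1.png",6)
crop("pics/scene0.png",270,190,400,350,"pics/c2.png",5) if 0 else crop("pics/scene0.png",270,190,370,275,"pics/c2.png",7)
a=cv2.resize(cv2.imread("pics/top0.png")[225:260,355:435],None,fx=8,fy=8,interpolation=2)
b=cv2.resize(cv2.imread("pics/scene0.png")[300:355,320:400],None,fx=8,fy=5.6,interpolation=2)
cv2.imwrite("pics/c3.png",np.vstack([a,b]))
E
```

```text
(no output)
```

View pics/c1.png

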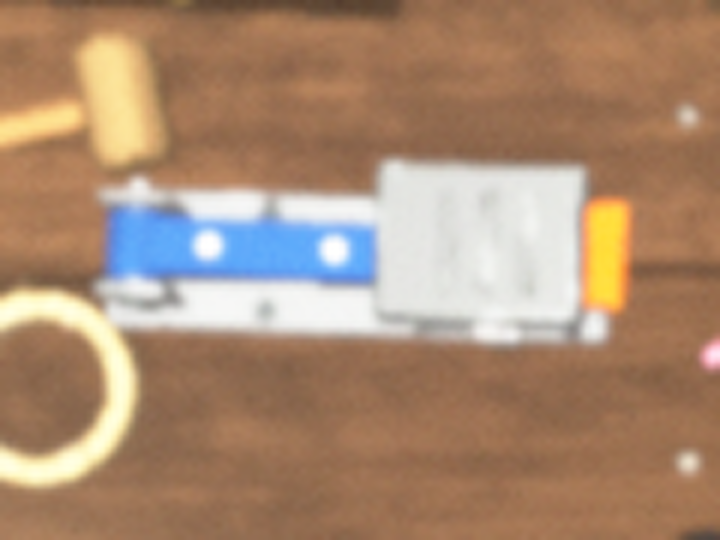

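View pics/c2.png

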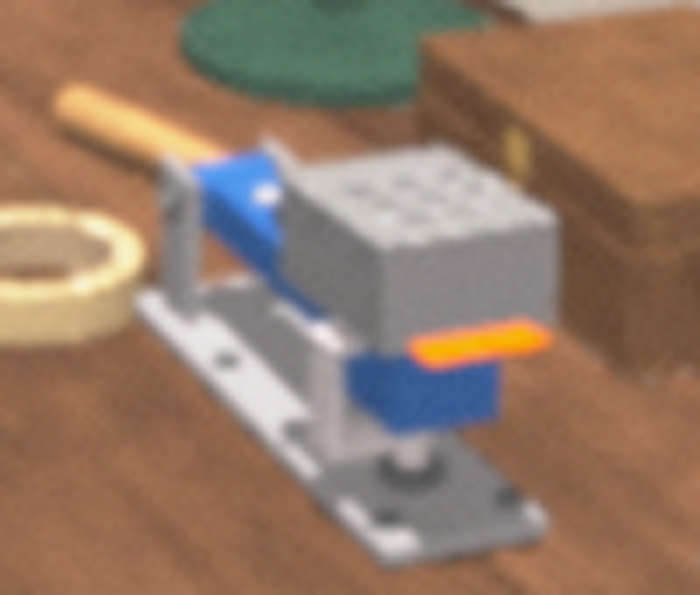

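View pics/c3.png

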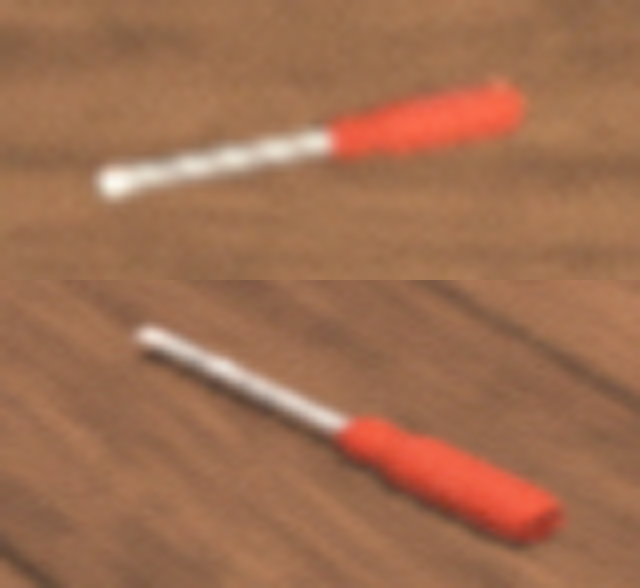

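```bash
python3 - <<'E'
from h import *
for n in("top","scene"):
    im=cv2.imread(f"pics/{n}0.png"); hsv=cv2.cvtColor(im,cv2.COLOR_BGR2HSV)
    roi={"top":(355,225,435,260),"scene":(320,300,400,355)}[n]
    m=np.zeros(hsv.shape[:2],np.uint8); x0,y0,x1,y1=roi
    h,s,v=cv2.split(hsv); 
    mm=(((h<7)|(h>172))&(s>140)&(v>120)).astype(np.uint8); m[y0:y1,x0:x1]=mm[y0:y1,x0:x1]
    ys,xs=np.nonzero(m); print(n,"red",len(xs),xs.min(),xs.max(),ys.min(),ys.max(),xs.mean(),ys.mean(), onz(n,xs.mean(),ys.mean(),0.0105 if n=="top" else .0105))
    (c,wh,a)=cv2.minAreaRect(np.c_[xs,ys].astype(np.float32)); print(c,wh,a)
    m=((h>8)&(h<20)&(s>200)&(v>200)).astype(np.uint8)
    roi={"top":(290,190,320,235),"scene":(320,225,355,255)}[n]; x0,y0,x1,y1=roi
    q=np.zeros_like(m);q[y0:y1,x0:x1]=m[y0:y1,x0:x1]; ys,xs=np.nonzero(q); print(n,"orange",len(xs),xs.min(),xs.max(),ys.min(),ys.max(),xs.mean(),ys.mean(),onz(n,xs.mean(),ys.mean(),.088))
    print(cv2.boxPoints(cv2.minAreaRect(np.c_[xs,ys].astype(np.float32))))
# tip
c=lambda x,y:(205+x/6,170+y/6)
print("tip",onz("top",355+108/8,225+183/8,.0105),onz("scene",320+145/8,300+(335-280)/5.6,.0105))
for nm,x,y,z in [("plate front near",608,340,.01),("plate back near",103,328,.01),("lip FL",630,198,.09),("lip FR",630,310,.09),("lip BL",585,198,.09),("lip BR",583,310,.09),("cov a",380,160,.11),("cov b",585,167,.13),("cov c",585,322,.13),("cov d",378,318,.13),("pin1",207,245,.076),("pin2",334,249,.076)]:
    print(nm,onz("top",*c(x,y),z).round(4))
E
```

```text
top red 126 397 419 236 244 408.0079365079365 239.73809523809524 [ 0.51652088 -0.42236035  0.0105    ]
(407.86541748046875, 239.82691955566406) (5.88348388671875, 22.553356170654297) 78.69007110595703Traceback (most recent call last):
  File "<stdin>", line 12, in <module>
    return umr_minimum(a, axis, None, out, keepdims, initial, where)
ValueError: zero-size array to reduction operation minimum which has no identity
```

```bash
python3 - <<'E'
from h import *
for n in("top","scene"):
    im=cv2.imread(f"pics/{n}0.png"); hsv=cv2.cvtColor(im,cv2.COLOR_BGR2HSV)
    h,s,v=cv2.split(hsv)
    def sel(m,roi):
        x0,y0,x1,y1=roi;q=np.zeros(m.shape,np.uint8);q[y0:y1,x0:x1]=m[y0:y1,x0:x1];ys,xs=np.nonzero(q);return np.c_[xs,ys].astype(np.float32)
    P=sel(((h<7)|(h>172))&(s>140)&(v>120),{"top":(355,225,435,260),"scene":(320,300,400,355)}[n])
    print(n,"red",len(P),P.mean(0),onz(n,*P.mean(0),.0105),cv2.minAreaRect(P))
    P=sel((h>5)&(h<24)&(s>185)&(v>150),{"top":(290,190,320,235),"scene":(320,225,355,255)}[n])
    print(n,"orange",len(P),P.mean(0),onz(n,*P.mean(0),.088), cv2.boxPoints(cv2.minAreaRect(P)).tolist())
c=lambda x,y:(205+x/6,170+y/6)
print("tip",onz("top",355+108/8,225+183/8,.0105),onz("scene",320+145/8,300+(335-280)/5.6,.0105))
for nm,x,y,z in [("plate front near",608,340,.01),("plate back near",103,328,.01),("lip FL",630,198,.09),("lip FR",630,310,.09),("lip BL",585,198,.09),("lip BR",583,310,.09),("cov a",380,160,.13),("cov b",585,167,.13),("cov c",585,322,.13),("cov d",378,318,.13),("pin1",207,245,.076),("pin2",334,249,.076)]:
    print(nm,onz("top",*c(x,y),z).round(4))
d=lambda x,y:(270+x/7,190+y/7)
for nm,x,y,z in [("plate front near",390,560,.01),("plate front far",548,522,.01),("plate back near",135,300,.01),("lip l",418,365,.084),("lip r",552,345,.084)]:
    print("scene",nm,onz("scene",*d(x,y),z).round(4))
E
```

```text
top red 126 [408.00793 239.7381 ] [ 0.51652087 -0.42236035  0.0105    ] ((407.86541748046875, 239.82691955566406), (5.88348388671875, 22.553356170654297), 78.69007110595703)
top orange 17 [307.41177 214.52942] [ 0.59666578 -0.10280468  0.088     ] [[303.9999694824219, 205.00003051757812], [307.6538391113281, 204.26925659179688], [310.6538391113281, 219.26925659179688], [306.9999694824219, 220.00003051757812]]
scene red 280 [376.20358 335.4    ] [ 0.51770861 -0.42202597  0.0105    ] ((375.6153564453125, 335.076904296875), (31.61791229248047, 9.984603881835938), 33.6900634765625)
scene orange 51 [338.66666 238.90196] [ 0.61169767 -0.08657471  0.088     ] [[329.8196716308594, 238.0164337158203], [346.8606262207031, 236.4672393798828], [347.1557312011719, 239.71315002441406], [330.1147766113281, 241.26234436035156]]
tip [ 0.49315915 -0.29434945  0.0105    ] [ 0.49429232 -0.29382386  0.0105    ]
plate front near [ 0.5662 -0.0956  0.01  ]
plate back near [0.5788 0.1761 0.01  ]
lip FL [ 0.6318 -0.1115  0.09  ]
lip FR [ 0.5743 -0.1104  0.09  ]
lip BL [ 0.6323 -0.0885  0.09  ]
lip BR [ 0.5748 -0.0864  0.09  ]
cov a [0.6481 0.0112 0.13  ]
cov b [ 0.6423 -0.0907  0.13  ]
cov c [ 0.5649 -0.0892  0.13  ]
cov d [0.5692 0.0133 0.13  ]
pin1 [0.6143 0.1076 0.076 ]
pin2 [0.6107 0.0421 0.076 ]
scene plate front near [ 0.5652 -0.1024  0.01  ]
scene plate front far [ 0.6378 -0.1012  0.01  ]
scene plate back near [0.5812 0.1671 0.01  ]
scene lip l [ 0.5835 -0.0871  0.084 ]
scene lip r [ 0.6404 -0.0932  0.084 ]
```

```bash
python3 - <<'E'
from h import *
print("lever end",tri(("scene",118,28),("top",208,435)))
print("lever end2",tri(("scene",118,28),("top",213,430)))
print("lever low",tri(("scene",165,185),("top",243,352)))
for uv in [(235,264),(262,264),(268,335),(230,335),(245,350)]: print(uv,[onz("top",*uv,z).round(3) for z in(0,.1,.2)])
for uv in [(323,265),(345,295),(225,187),(343,214)]: print(uv,onz("top",*uv,0.01).round(3))
crop("pics/top0.png",190,250,320,480,"pics/c4.png",2.6)
crop("pics/scene0.png",90,0,280,280,"pics/c5.png",2.1)
a=cv2.imread("pics/c4.png");b=cv2.imread("pics/c5.png");b=b[:a.shape[0]];a=a[:b.shape[0]]
cv2.imwrite("pics/c6.png",np.hstack([a,b]))
E
```

```text
lever end [0.12932501 0.07115135 0.61476729]
lever end2 [0.13273446 0.06324432 0.61342463]
lever low [0.20466202 0.07309458 0.24801557]
(235, 264) [array([0.451, 0.138, 0.   ]), array([0.45 , 0.118, 0.1  ]), array([0.449, 0.099, 0.2  ])]
(262, 264) [array([0.449, 0.05 , 0.   ]), array([0.448, 0.037, 0.1  ]), array([0.447, 0.023, 0.2  ])]
(268, 335) [array([0.222, 0.034, 0.   ]), array([0.236, 0.022, 0.1  ]), array([0.25 , 0.009, 0.2  ])]
(230, 335) [array([0.225, 0.156, 0.   ]), array([0.239, 0.135, 0.1  ]), array([0.253, 0.115, 0.2  ])]
(245, 350) [array([0.176, 0.108, 0.   ]), array([0.193, 0.091, 0.1  ]), array([0.211, 0.073, 0.2  ])]
(323, 265) [ 0.441 -0.147  0.01 ]
(345, 295) [ 0.344 -0.215  0.01 ]
(225, 187) [0.701 0.166 0.01 ]
(343, 214) [ 0.605 -0.215  0.01 ]
```

View pics/c6.png

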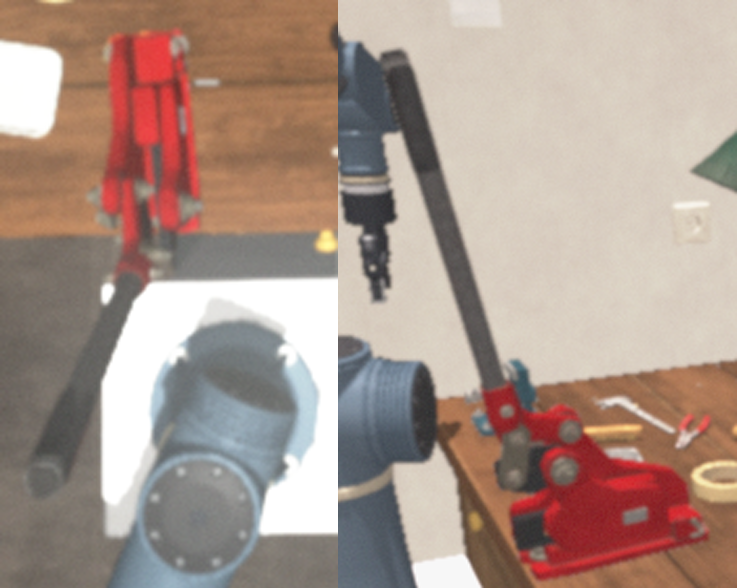

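```bash
python3 - <<'E'
from h import *
for z in (0,.1,.2,.3,.4,.5): print(z,proj("scene",[0,0,z]).round(0),proj("top",[0,0,z]).round(0))
f=1.157; fw=np.array([np.cos(f),np.sin(f),0]); lf=np.array([-np.sin(f),np.cos(f),0])
for l in (-.1,-.05,.0,.05,.1,.15,.2,.25): print(l,[proj("scene",lf*l+[0,0,z]).round(0).tolist() for z in(.2,.25,.3)],proj("top",lf*l+[0,0,.25]).round(0))
crop("pics/scene0.png",0,0,200,340,"pics/c7.png",1.7)
E
```

```text
0 [101. 303.] [280. 406.]
0.1 [ 95. 266.] [276. 416.]
0.2 [ 87. 227.] [273. 427.]
0.3 [ 80. 185.] [268. 441.]
0.4 [ 72. 140.] [263. 457.]
0.5 [63. 91.] [256. 476.]
-0.1 [[133.0, 227.0], [130.0, 206.0], [127.0, 185.0]] [285. 398.]
-0.05 [[110.0, 227.0], [107.0, 206.0], [104.0, 185.0]] [278. 416.]
0.0 [[87.0, 227.0], [84.0, 207.0], [80.0, 185.0]] [270. 434.]
0.05 [[65.0, 227.0], [60.0, 207.0], [56.0, 185.0]] [263. 452.]
0.1 [[42.0, 228.0], [37.0, 207.0], [32.0, 185.0]] [256. 470.]
0.15 [[18.0, 228.0], [13.0, 207.0], [8.0, 185.0]] [248. 488.]
0.2 [[-5.0, 228.0], [-10.0, 207.0], [-16.0, 185.0]] [241. 507.]
0.25 [[-29.0, 228.0], [-34.0, 207.0], [-41.0, 185.0]] [233. 525.]
```

View pics/c7.png

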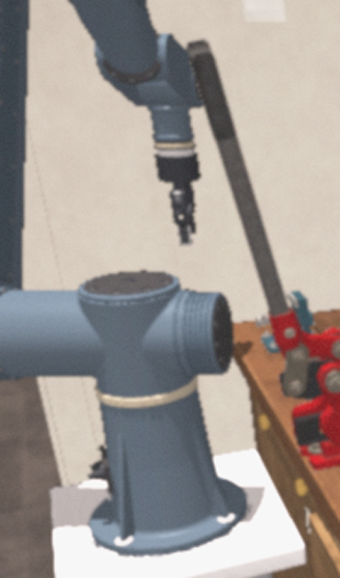

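```bash
cat >> h.py <<'E'
from scipy.spatial.transform import Rotation as Ro
def cmd(p,R,cur=None):
    "target world p,R(matrix) -> slide, dr in units from current measured pose"
    s=cur or robot.observe(); R0=Ro.from_rotvec(s["tcp_rot"]).as_matrix()
    sl=R0.T@(np.array(p)-s["ee_pos"])/.025; dr=np.degrees(Ro.from_matrix(R0.T@R).as_rotvec())/5
    print("slide",sl.round(3).tolist(),"dr",dr.round(3).tolist()); return sl,dr
def down(yaw,tilt=0):
    "tool down with tool y at yaw deg (world)"
    c,s=np.cos(np.radians(yaw)),np.sin(np.radians(yaw)); y=np.array([c,s,0]);z=np.array([0,0,-1.]);x=np.cross(y,z)
    return np.c_[x,y,z]
E
python3 - <<'E'
from h import *
X=tri(("scene",118,28),("top",208,435)); print(proj("scene",X),proj("top",X))
X=tri(("scene",165,185),("top",243,352)); print(proj("scene",X),proj("top",X))
cmd([.40,.45,.30],down(50))
E
```

```text
[116.55067242  27.45282588] [208.38214781 433.28702868]
[168.76761178 185.55850907] [242.02337377 355.42188175]
slide [-11.379, -3.753, -2.775] dr [-0.02, 0.001, 5.31]
```

Emit:
move_arm(rows=[{"slide": [-11.4,-3.75,-2.8],"dr": [0,0,5.3],"grip": 1},{"slide": [-11.4,-3.75,-2.8],"dr": [0,0,5.3],"grip": 1},{"slide": [-11.4,-3.75,-2.8],"dr": [0,0,5.3],"grip": 1},{"slide": [-11.4,-3.75,-2.8],"dr": [0,0,5.3],"grip": 1},{"slide": [-11.4,-3.75,-2.8],"dr": [0,0,5.3],"grip": 1},{"slide": [-11.4,-3.75,-2.8],"dr": [0,0,5.3],"grip": 1},{"slide": [-11.4,-3.75,-2.8],"dr": [0,0,5.3],"grip": 1},{"slide": [-11.4,-3.75,-2.8],"dr": [0,0,5.3],"grip": 1}])

```text
t: 0.95
ee_pos: [0.4023, 0.4494, 0.3014]
tcp_rot: [-1.079, -2.951, -0.001]
force: [-0.4, -0.1, -0.3]
width: 1.001
```

```bash
python3 - <<'E'
from h import *
s=robot.observe(); print(s)
cv2.imwrite("pics/s1.png",robot.get_image("scene")[:,:,::-1])
E
```

```text
{'t': 0.95, 'joint_pos': array([ 6.55384162e-01,  4.27336764e-01,  1.40431707e+00,  2.86676531e-04,
        1.30963493e+00, -2.14614759e-01]), 'qvel': array([0.05388902, 0.00124939, 0.03478876, 0.02046924, 0.00498276,
       0.00870901]), 'joint_torque': array([ -1.45806648, -41.40929103, -20.06336689,  -0.15725847,
        -0.05025551,  -0.05705179]), 'ee_pos': array([0.40228498, 0.44936189, 0.30135989]), 'tcp_rot': array([-1.07850644e+00, -2.95058984e+00, -6.36083095e-04]), 'force': array([-0.41275929, -0.13193364, -0.30865539]), 'moment': array([-0.03105685,  0.02615835,  0.01365603]), 'width': 1.0013489588953741}
```

View pics/s1.png

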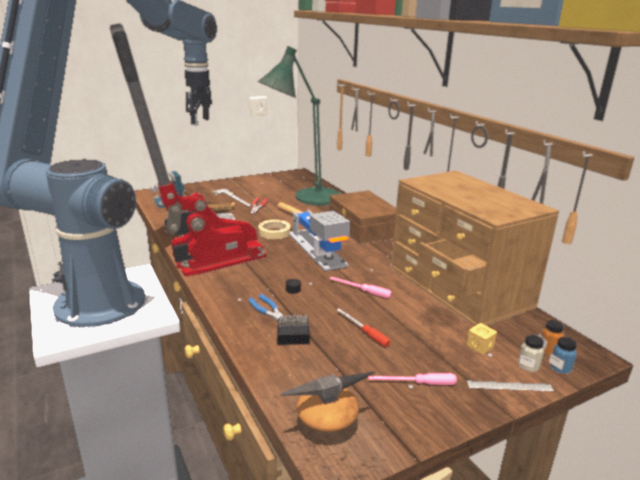

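```bash
python3 - <<'E'
from h import *
im=cv2.imread("pics/s1.png")
f=.6554;j2=.4273
fw=np.array([np.cos(f),np.sin(f),0]); lf=np.array([-np.sin(f),np.cos(f),0]);z=np.array([0,0,1.])
for l,c in((.0,(255,255,255)),(.1,(0,255,0)),(.15,(0,255,255)),(.2,(0,0,255)),(.25,(255,0,255))):
    a=proj("scene",lf*l+z*.28);b=proj("scene",lf*l+z*(.28+.4366*np.cos(j2))+fw*.4366*np.sin(j2))
    cv2.line(im,tuple(int(v) for v in a),tuple(int(v) for v in b),c,1)
cv2.imwrite("pics/s1o.png",cv2.resize(im[0:300,0:260],None,fx=2.0,fy=2.0))
t=robot.get_image("top")[:,:,::-1].copy();cv2.imwrite("pics/t1.png",t)
for l,c in((.0,(255,255,255)),(.1,(0,255,0)),(.15,(0,255,255)),(.2,(0,0,255)),(.25,(255,0,255))):
    a=proj("top",lf*l+z*.28);b=proj("top",lf*l+z*(.28+.4366*np.cos(j2))+fw*.4366*np.sin(j2))
    cv2.line(t,tuple(int(v) for v in a),tuple(int(v) for v in b),c,1)
cv2.imwrite("pics/t1o.png",cv2.resize(t[240:480,100:360],None,fx=2.5,fy=2.5))
E
```

```text
(no output)
```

View pics/s1o.png

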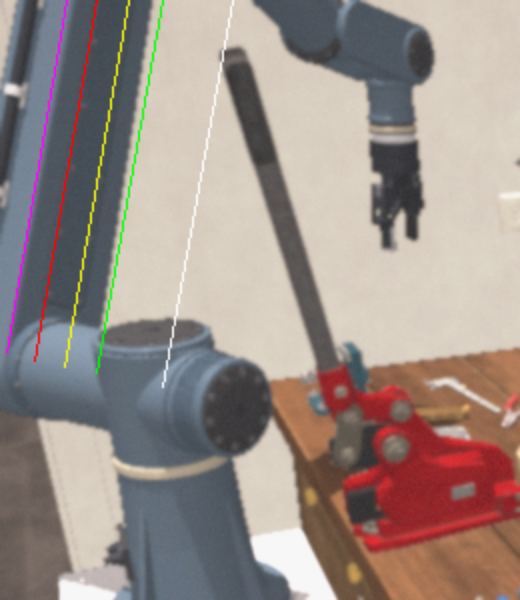

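View pics/t1o.png

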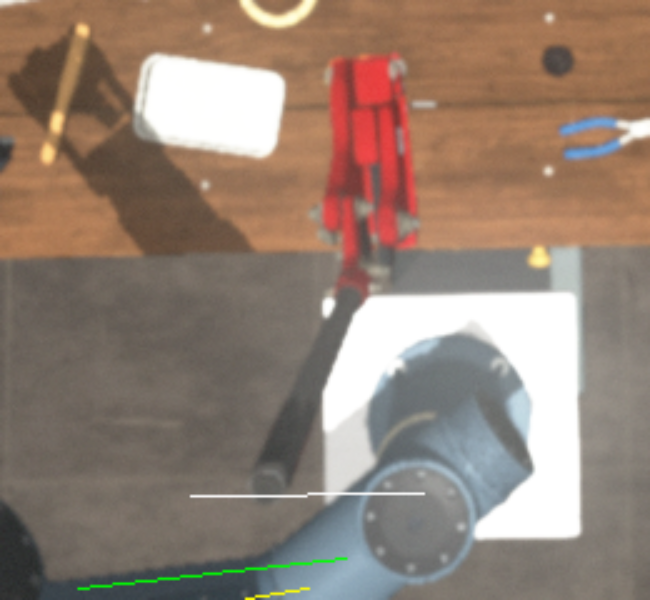

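```bash
python3 - <<'E'
from h import *
cmd([.55,.20,.30],down(40))
E
```

```text
slide [-11.046, -3.815, 0.017] dr [-0.022, -0.012, 2.011]
```

Emit:
move_arm(rows=[{"slide": [-5.5,-1.9,0],"dr": [0,0,1],"grip": 1},{"slide": [-5.5,-1.9,0],"dr": [0,0,1],"grip": 1},{"slide": [-11,-3.8,0],"dr": [0,0,2],"grip": 1},{"slide": [-11,-3.8,0],"dr": [0,0,2],"grip": 1},{"slide": [-11,-3.8,0],"dr": [0,0,2],"grip": 1},{"slide": [-11,-3.8,0],"dr": [0,0,2],"grip": 1},{"slide": [-11,-3.8,0],"dr": [0,0,2],"grip": 1},{"slide": [-11,-3.8,0],"dr": [0,0,2],"grip": 1}])

```text
t: 1.85
ee_pos: [0.5495, 0.2018, 0.3006]
tcp_rot: [-1.325, -2.846, 0.001]
force: [0.1, -0.9, -0.7]
width: 1.004
```

```bash
python3 - <<'E'
from h import *
s=robot.observe(); print(s["joint_pos"].round(3),s["joint_torque"].round(2),s["force"])
cmd([.58,.0,.30],down(25))
E
```

```text
[ 1.610e-01  4.030e-01  1.448e+00  1.000e-03  1.293e+00 -5.390e-01] [-1.370e+00 -3.957e+01 -1.964e+01 -1.100e-01 -6.000e-02 -1.000e-02] [ 0.08039759 -0.94414641 -0.74774026]
slide [-6.963, -4.262, 0.016] dr [-0.018, -0.019, 3.012]
```

Emit:
move_arm(rows=[{"slide": [-3.5,-2.1,0],"dr": [0,0,1.5],"grip": 1},{"slide": [-3.5,-2.1,0],"dr": [0,0,1.5],"grip": 1},{"slide": [-5,-3.1,0],"dr": [0,0,2.2],"grip": 1},{"slide": [-5,-3.1,0],"dr": [0,0,2.2],"grip": 1},{"slide": [-7,-4.25,0],"dr": [0,0,3],"grip": 1},{"slide": [-7,-4.25,0],"dr": [0,0,3],"grip": 1},{"slide": [-7,-4.25,0],"dr": [0,0,3],"grip": 1}])

```text
t: 2.55
ee_pos: [0.5814, -0.0, 0.301]
tcp_rot: [-1.685, -2.65, -0.001]
force: [-0.6, 0.2, -0.4]
width: 0.997
```

```bash
python3 - <<'E'
from h import *
s=robot.observe(); print(s["joint_pos"].round(3),s["joint_torque"].round(2),s["force"])
cv2.imwrite("pics/t2.png",robot.get_image("top")[:,:,::-1])
cv2.imwrite("pics/s2.png",robot.get_image("scene")[:,:,::-1])
crop("pics/t2.png",180,220,400,480,"pics/t2c.png",2.2)
E
```

```text
[-1.930e-01  3.960e-01  1.458e+00  1.000e-03  1.289e+00 -6.310e-01] [ -1.21 -39.23 -19.53  -0.14  -0.06  -0.04] [-0.58380941  0.18176766 -0.40709561]
```

View pics/t2c.png

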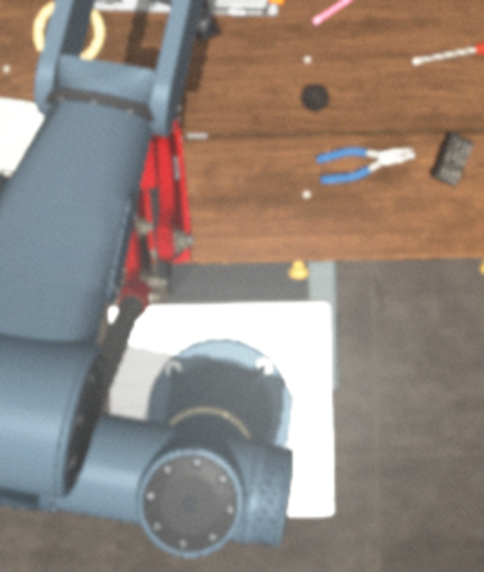

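View pics/s2.png

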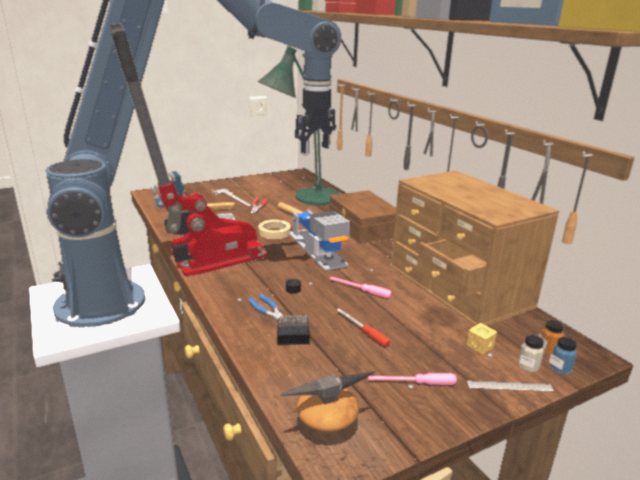

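Emit:
move_arm(rows=[{"slide": [-0.9,-0.42,0],"dr": [0,0,0],"grip": 1},{"slide": [-1.2,-0.55,0],"dr": [0,0,0],"grip": 1},{"slide": [-1.5,-0.7,0],"dr": [0,0,0],"grip": 1},{"slide": [-1.8,-0.85,0],"dr": [0,0,0],"grip": 1}])

```text
t: 3.05
ee_pos: [0.5814, -0.0504, 0.3013]
tcp_rot: [-1.685, -2.651, -0.001]
force: [0.3, 0.2, -0.1]
width: 0.999
```

```bash
cat > st.py <<'E'
from h import *
s=robot.observe(); print(s["t"],s["ee_pos"].round(4),s["joint_pos"].round(3),s["joint_torque"].round(2),s["force"].round(1),s["width"].round(3))
E
python3 st.py
```

```text
Traceback (most recent call last):
  File "st.py", line 2, in <module>
    s=robot.observe(); print(s["t"],s["ee_pos"].round(4),s["joint_pos"].round(3),s["joint_torque"].round(2),s["force"].round(1),s["width"].round(3))
                                                                                                                                ^^^^^^^^^^^^^^^^
AttributeError: 'float' object has no attribute 'round'
```

```bash
sed -i 's/s\["width"\].round(3)/round(s["width"],3)/' st.py; python3 st.py
```

```text
3.05 [ 0.5814 -0.0504  0.3013] [-2.780e-01  3.990e-01  1.453e+00  1.000e-03  1.291e+00 -7.170e-01] [  0.58 -39.69 -19.24   0.     0.     0.1 ] [ 0.3  0.2 -0.1] 0.999
```

Emit:
move_arm(rows=[{"slide": [-0.9,-0.42,0],"dr": [0,0,0],"grip": 1},{"slide": [-1.2,-0.55,0],"dr": [0,0,0],"grip": 1},{"slide": [-1.5,-0.7,0],"dr": [0,0,0],"grip": 1},{"slide": [-1.8,-0.85,0],"dr": [0,0,0],"grip": 1}])

```text
t: 3.45
ee_pos: [0.5813, -0.1009, 0.3013]
tcp_rot: [-1.686, -2.65, -0.001]
force: [-0.2, 0.1, -0.5]
width: 1.002
```

```bash
python3 st.py
```

```text
3.45 [ 0.5813 -0.1009  0.3013] [-3.610e-01  4.080e-01  1.437e+00  1.000e-03  1.297e+00 -7.990e-01] [ 3.900e-01 -4.023e+01 -1.932e+01 -1.000e-02 -1.000e-02  9.000e-02] [-0.2  0.1 -0.5] 1.002
```

Emit:
move_arm(rows=[{"slide": [-0.5,-0.2,0],"dr": [0,0,0],"grip": 1},{"slide": [-0.8,-0.35,0],"dr": [0,0,0],"grip": 1},{"slide": [-1.1,-0.5,0],"dr": [0,0,0],"grip": 1}])

```text
t: 3.75
ee_pos: [0.5817, -0.1319, 0.3013]
tcp_rot: [-1.687, -2.65, -0.0]
force: [0.5, 0.1, -0.2]
width: 1.0
```

```bash
python3 st.py; python3 - <<'E'
from h import *
cv2.imwrite("pics/s3.png",robot.get_image("scene")[:,:,::-1]); crop("pics/s3.png",0,0,300,240,"pics/s3c.png",2.4)
E
```

```text
3.75 [ 0.5817 -0.1319  0.3013] [-0.41   0.418  1.421  0.     1.303 -0.847] [ 4.600e-01 -4.081e+01 -1.939e+01 -1.000e-02 -1.000e-02  9.000e-02] [ 0.5  0.1 -0.2] 1.0
```

View pics/s3c.png

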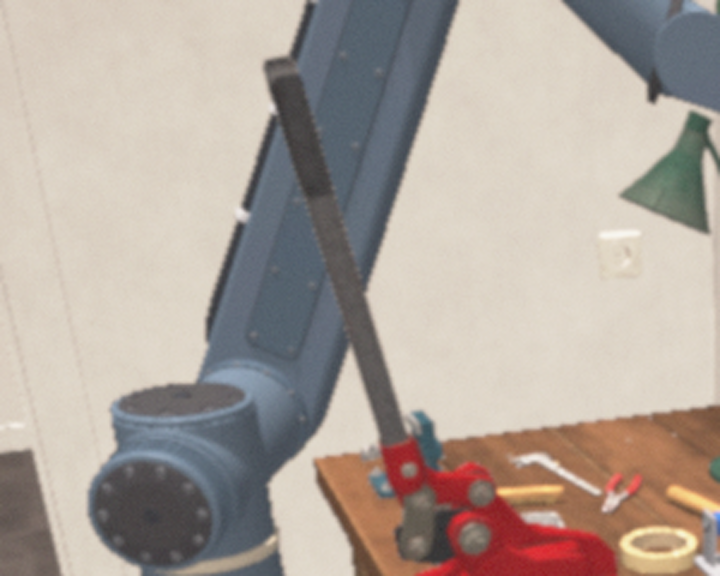

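Emit:
move_arm(rows=[{"slide": [-0.3,-0.15,0],"dr": [0,0,0],"grip": 1},{"slide": [-0.6,-0.3,0],"dr": [0,0,0],"grip": 1},{"slide": [-0.9,-0.4,0],"dr": [0,0,0],"grip": 1}])

```text
t: 4.1
ee_pos: [0.5821, -0.1563, 0.3014]
tcp_rot: [-1.687, -2.65, 0.0]
force: [-0.2, -0.1, -0.2]
width: 0.998
```

```bash
python3 st.py
```

```text
4.1 [ 0.5821 -0.1563  0.3014] [-0.448  0.427  1.405 -0.     1.31  -0.885] [ 4.300e-01 -4.145e+01 -1.933e+01 -1.000e-02 -1.000e-02  7.000e-02] [-0.2 -0.1 -0.2] 0.998
```

Emit:
move_arm(rows=[{"slide": [-0.3,-0.15,0],"dr": [0,0,0],"grip": 1},{"slide": [-0.6,-0.3,0],"dr": [0,0,0],"grip": 1},{"slide": [-0.9,-0.4,0],"dr": [0,0,0],"grip": 1}])

```text
t: 4.4
ee_pos: [0.5826, -0.1811, 0.3013]
tcp_rot: [-1.687, -2.65, 0.0]
force: [0.2, 0.1, 0.3]
width: 1.004
```

```bash
python3 st.py
```

```text
4.4 [ 0.5826 -0.1811  0.3013] [-0.484  0.438  1.386 -0.     1.317 -0.921] [ 3.900e-01 -4.208e+01 -1.944e+01 -1.000e-02 -1.000e-02  7.000e-02] [0.2 0.1 0.3] 1.004
```

Emit:
move_arm(rows=[{"slide": [-0.3,-0.15,0],"dr": [0,0,0],"grip": 1},{"slide": [-0.6,-0.3,0],"dr": [0,0,0],"grip": 1},{"slide": [-0.9,-0.4,0],"dr": [0,0,0],"grip": 1}])

```text
t: 4.7
ee_pos: [0.583, -0.2057, 0.3013]
tcp_rot: [-1.687, -2.65, 0.0]
force: [-0.9, -0.1, -0.5]
width: 0.999
```

```bash
python3 st.py; python3 - <<'E'
from h import *
cv2.imwrite("pics/s4.png",robot.get_image("scene")[:,:,::-1]); crop("pics/s4.png",0,0,300,240,"pics/s4c.png",2.4)
E
```

```text
4.7 [ 0.583  -0.2057  0.3013] [-0.52   0.45   1.365 -0.     1.326 -0.957] [ 3.600e-01 -4.276e+01 -1.953e+01 -1.000e-02 -2.000e-02  6.000e-02] [-0.9 -0.1 -0.5] 0.999
```

View pics/s4c.png

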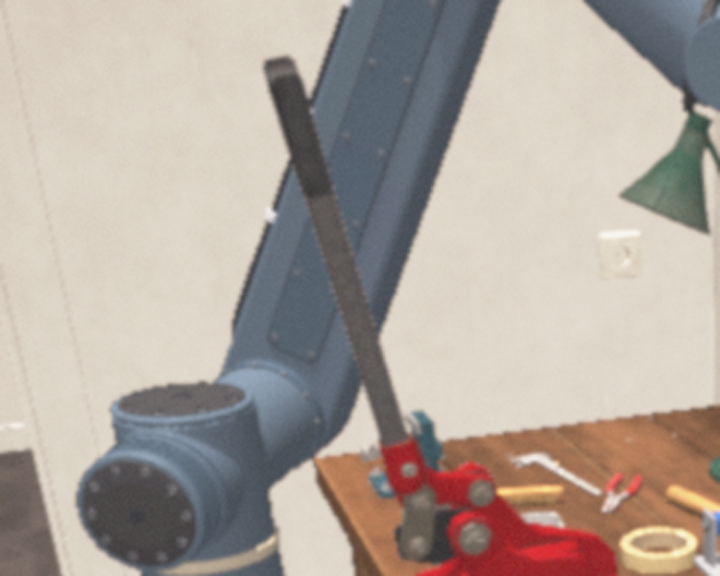

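Emit:
move_arm(rows=[{"slide": [-0.3,-0.15,0],"dr": [0,0,0],"grip": 1},{"slide": [-0.6,-0.3,0],"dr": [0,0,0],"grip": 1},{"slide": [-0.9,-0.4,0],"dr": [0,0,0],"grip": 1}])

```text
t: 5.05
ee_pos: [0.5835, -0.2302, 0.3013]
tcp_rot: [-1.687, -2.65, 0.0]
force: [-0.2, -0.9, -0.6]
width: 1.001
```

```bash
python3 st.py
```

```text
5.05 [ 0.5835 -0.2302  0.3013] [-0.554  0.464  1.342 -0.     1.336 -0.991] [ 3.900e-01 -4.354e+01 -1.960e+01 -1.000e-02 -2.000e-02  6.000e-02] [-0.2 -0.9 -0.6] 1.001
```

Emit:
move_arm(rows=[{"slide": [-0.3,-0.2,0],"dr": [0,0,0],"grip": 1},{"slide": [-0.6,-0.45,0],"dr": [0,0,0],"grip": 1},{"slide": [-0.9,-0.7,0],"dr": [0,0,0],"grip": 1}])

```text
t: 5.35
ee_pos: [0.577, -0.2582, 0.3012]
tcp_rot: [-1.687, -2.65, 0.0]
force: [-0.2, -1.2, 0.2]
width: 0.999
```

```bash
python3 st.py
```

```text
5.35 [ 0.577  -0.2582  0.3012] [-0.597  0.471  1.329 -0.     1.342 -1.034] [ 6.400e-01 -4.378e+01 -1.982e+01  0.000e+00 -1.000e-02  1.000e-01] [-0.2 -1.2  0.2] 0.999
```

Emit:
move_arm(rows=[{"slide": [-0.3,-0.2,0],"dr": [0,0,0],"grip": 1},{"slide": [-0.6,-0.45,0],"dr": [0,0,0],"grip": 1},{"slide": [-0.9,-0.7,0],"dr": [0,0,0],"grip": 1}])

```text
t: 5.65
ee_pos: [0.5707, -0.286, 0.3013]
tcp_rot: [-1.687, -2.65, 0.0]
force: [-1.0, -0.6, -0.5]
width: 0.998
```

```bash
python3 st.py; python3 - <<'E'
from h import *
cv2.imwrite("pics/s5.png",robot.get_image("scene")[:,:,::-1]); crop("pics/s5.png",0,0,300,240,"pics/s5c.png",2.4)
cv2.imwrite("pics/w5.png",robot.get_image("wrist")[:,:,::-1])
E
```

```text
5.65 [ 0.5707 -0.286   0.3013] [-0.639  0.48   1.313 -0.     1.349 -1.076] [ 5.600e-01 -4.433e+01 -1.986e+01 -0.000e+00 -1.000e-02  1.000e-01] [-1.  -0.6 -0.5] 0.998
```

View pics/s5c.png

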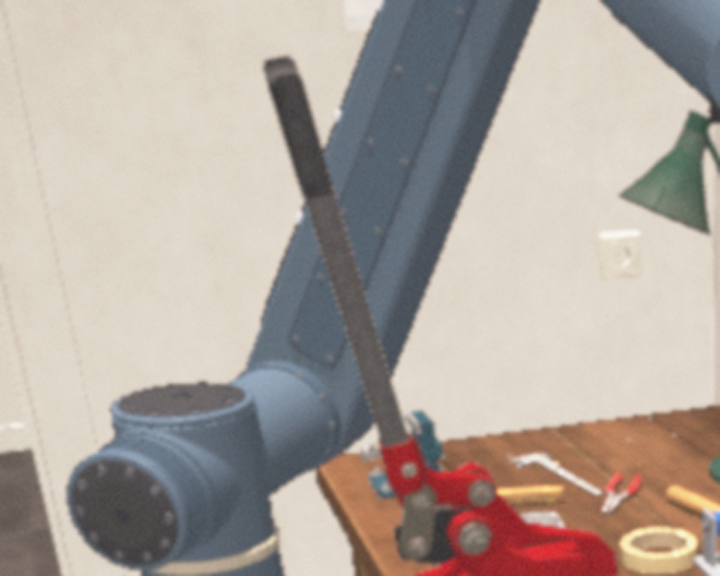

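View pics/w5.png

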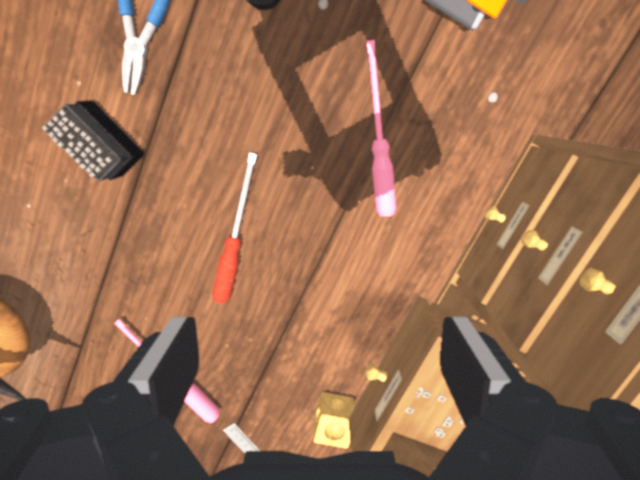

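```bash
python3 - <<'E'
from h import *
im=cv2.imread("pics/w5.png");hsv=cv2.cvtColor(im,cv2.COLOR_BGR2HSV);h,s,v=cv2.split(hsv)
m=(((h<7)|(h>174))&(s>170)&(v>110)).astype(np.uint8)
m[:, :190]=0;m[:, 270:]=0;m[:200]=0;m[320:]=0
P=cv2.findNonZero(m)[:,0].astype(np.float32)
print(len(P),P.mean(0),cv2.minAreaRect(P)); 
c=onz("wrist",*P.mean(0),.0105);print(c)
b=cv2.boxPoints(cv2.minAreaRect(P));print(b)
mid=lambda i,j:(b[i]+b[j])/2
e=[mid(0,1),mid(1,2),mid(2,3),mid(3,0)]
for q in e: print(q,onz("wrist",*q,.0105).round(4))
t=onz("wrist",251,155,.0105);print("tip",t)
d=(t-c);print(np.linalg.norm(d),np.degrees(np.arctan2(d[1],d[0])))
crop("pics/w5.png",180,130,300,320,"pics/w5c.png",3.1)
E
```

```text
862 [226.68794 270.07077] ((226.51173400878906, 269.5460205078125), (18.31143569946289, 66.61793518066406), 12.26477336883545)
[ 0.51951946 -0.42100531  0.0105    ]
[[210.48918 300.1498 ]
 [224.6408  235.05234]
 [242.53429 238.94223]
 [228.38268 304.0397 ]]
[217.56499 267.60107] [ 0.5093 -0.4225  0.0105]
[233.58754 236.99728] [ 0.5124 -0.3817  0.0105]
[235.45848 271.49097] [ 0.529  -0.4185  0.0105]
[219.43593 302.09476] [ 0.5262 -0.4614  0.0105]
tip [ 0.49650706 -0.29223123  0.0105    ]
0.1308141181228781 100.13201608983157
```

View pics/w5c.png

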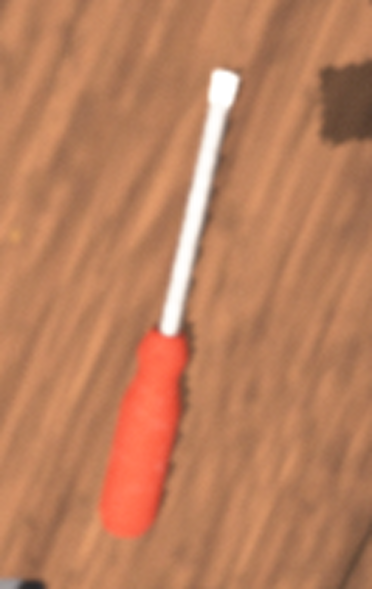

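Emit:
move_arm(rows=[{"slide": [-0.5,-0.5,0],"dr": [0,0,0.7],"grip": 1},{"slide": [-0.9,-1,0],"dr": [0,0,1.4],"grip": 1},{"slide": [-1.4,-1.5,0],"dr": [0,0,2.1],"grip": 1},{"slide": [-1.9,-2.1,0],"dr": [0,0,2.9],"grip": 1}])

```text
t: 6.15
ee_pos: [0.5435, -0.3505, 0.3014]
tcp_rot: [-2.01, -2.414, -0.001]
force: [-0.4, 1.2, 0.5]
width: 1.004
```

```bash
python3 st.py;python3 - <<'E'
from h import *
cmd([.517,-.416,.10],down(10.3))
E
```

```text
6.15 [ 0.5435 -0.3505  0.3014] [-0.745  0.493  1.29   0.     1.358 -0.928] [ 1.290e+00 -4.515e+01 -1.986e+01  1.000e-02  1.000e-02 -2.800e-01] [-0.4  1.2  0.5] 1.004
slide [-2.389, -1.522, 8.053] dr [0.004, -0.004, 0.029]
```

Emit:
move_arm(rows=[{"slide": [-0.8,-0.5,1],"dr": [0,0,0],"grip": 1},{"slide": [-1.6,-1,2],"dr": [0,0,0],"grip": 1},{"slide": [-2.4,-1.5,3],"dr": [0,0,0],"grip": 1},{"slide": [-2.4,-1.5,4],"dr": [0,0,0],"grip": 1}])

```text
t: 6.55
ee_pos: [0.5166, -0.4193, 0.2005]
tcp_rot: [2.01, 2.412, -0.002]
force: [0.1, -0.7, -0.7]
width: 1.001
```

```bash
python3 st.py;python3 - <<'E'
from h import *
cmd([.517,-.416,.03],down(10.3))
cv2.imwrite("pics/s6.png",robot.get_image("scene")[:,:,::-1]); crop("pics/s6.png",0,0,300,240,"pics/s6c.png",2.4)
E
```

```text
6.55 [ 0.5166 -0.4193  0.2005] [-8.490e-01  6.140e-01  1.356e+00 -1.000e-03  1.170e+00 -1.030e+00] [ -0.85 -49.04 -18.13  -0.15   0.34  -0.1 ] [ 0.1 -0.7 -0.7] 1.001
slide [0.144, 0.037, 6.821] dr [0.003, 0.025, 0.017]
```

View pics/s6c.png

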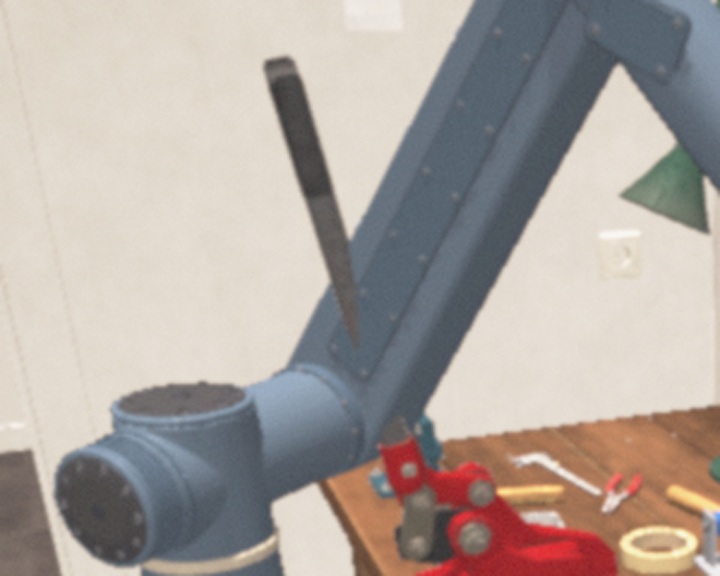

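The press's lever passes through the arm in the picture with no contact force, so it isn't solid and I can move freely there. Now I'll descend to the red screwdriver.

Emit:
move_arm(rows=[{"slide": [0.15,0.05,2],"dr": [0,0,0],"grip": 1},{"slide": [0.15,0.05,4],"dr": [0,0,0],"grip": 1},{"slide": [0.15,0.05,4.6],"dr": [0,0,0],"grip": 1},{"slide": [0.15,0.05,4.6],"dr": [0,0,0],"grip": 1}])

```text
t: 7.0
ee_pos: [0.5172, -0.4107, 0.0841]
tcp_rot: [-2.004, -2.412, -0.002]
force: [0.3, -0.5, 0.6]
width: 1.0
```

```bash
python3 st.py;python3 - <<'E'
from h import *
P=robot.camera_params("wrist");cv2.imwrite("pics/w7.png",robot.get_image("wrist")[:,:,::-1])
for X in ([.5168,-.416,.0105],[.4953,-.298,.0105]): print(proj("wrist",X,P))
E
```

```text
7.0 [ 0.5172 -0.4107  0.0841] [-0.84   0.754  1.444  0.     0.95  -1.025] [ -0.1  -48.35 -13.56  -0.    -0.1    0.  ] [ 0.3 -0.5  0.6] 1.0
[316.29350308 261.337302  ]
[316.76637036  19.87656322]
```

View pics/w7.png

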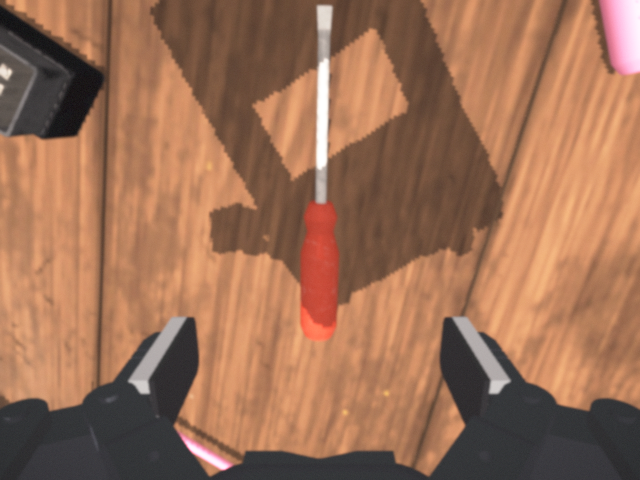

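```bash
python3 - <<'E'
from h import *
a=onz("wrist",320,203,.0105);b=onz("wrist",318,338,.012);t=onz("wrist",324,8,.0105);print(a,b,t)
d=t-b;L=np.linalg.norm(d);u=d/L;print(L,np.degrees(np.arctan2(u[1],u[0])))
g=(a+b)/2+u*.006;print(g, a-u*.029)
g=a-u*.03
cmd([g[0],g[1],.003],down(np.degrees(np.arctan2(u[1],u[0]))-90))
E
```

```text
[ 0.51451808 -0.38572254  0.0105    ] [ 0.52826257 -0.46571903  0.012     ] [ 0.49929089 -0.29409353  0.0105    ]
0.17406010729073074 99.58162787832788
[ 0.52039165 -0.41980471  0.01119829] [ 0.51934503 -0.41431691  0.01074991]
slide [-0.127, 0.014, 3.344] dr [-0.001, -0.005, 0.198]
```

Emit:
move_arm(rows=[{"slide": [-0.15,0,1.5],"dr": [0,0,0.15],"grip": 1},{"slide": [-0.15,0,2.6],"dr": [0,0,0.15],"grip": 1},{"slide": [-0.15,0,3.3],"dr": [0,0,0.15],"grip": 1},{"slide": [-0.15,0,3.3],"dr": [0,0,0.15],"grip": 1}])

```text
t: 7.45
ee_pos: [0.5188, -0.4159, 0.0036]
tcp_rot: [-2.023, -2.402, -0.0]
force: [-0.5, 1.3, 0.4]
width: 1.002
```

```bash
python3 st.py
```

```text
7.45 [ 0.5188 -0.4159  0.0036] [-0.843  0.872  1.458  0.     0.813 -1.015] [ -0.18 -51.31 -12.02  -0.    -0.21   0.  ] [-0.5  1.3  0.4] 1.002
```

Emit:
move_arm(newtons=60, rows=[{"slide": [0,0,0],"dr": [0,0,0],"grip": 0.1},{"slide": [0,0,0],"dr": [0,0,0],"grip": 0.1},{"slide": [0,0,0],"dr": [0,0,0],"grip": 0.1},{"slide": [0,0,0],"dr": [0,0,0],"grip": 0.1},{"slide": [0,0,0],"dr": [0,0,0],"grip": 0.1}])

```text
t: 7.95
ee_pos: [0.5194, -0.4167, 0.0051]
tcp_rot: [2.022, 2.402, -0.0]
force: [0.3, -0.5, -0.4]
width: 0.214
```

```bash
python3 st.py
```

```text
7.95 [ 0.5194 -0.4167  0.0051] [-0.844  0.87   1.457 -0.     0.813 -1.015] [ 3.000e-02 -5.044e+01 -1.090e+01 -1.000e-02  7.000e-02  0.000e+00] [ 0.3 -0.5 -0.4] 0.214
```

Emit:
move_arm(newtons=100, rows=[{"slide": [0,0,0],"dr": [0,0,0],"grip": 0},{"slide": [0,0,0],"dr": [0,0,0],"grip": 0},{"slide": [0,0,-1],"dr": [0,0,0],"grip": 0},{"slide": [0,0,-2],"dr": [0,0,0],"grip": 0},{"slide": [0,0,-4],"dr": [0,0,0],"grip": 0},{"slide": [0,0,-6],"dr": [0,0,0],"grip": 0},{"slide": [0,0,-6],"dr": [0,0,0],"grip": 0},{"slide": [0,0,-6],"dr": [0,0,0],"grip": 0}])

```text
t: 8.75
ee_pos: [0.5193, -0.4165, 0.1555]
tcp_rot: [2.021, 2.401, -0.001]
force: [0.8, 0.0, -0.0]
width: 0.207
```

```bash
python3 st.py; cat >> h.py <<'E'
B=np.array([.6054,-.0481,0.]); SY=np.array([.053,.9986,0]); SX=np.array([.9986,-.053,0])
def st(x,y,z): return B+SX*x+SY*y+np.array([0,0,z])
E
python3 - <<'E'
from h import *
cv2.imwrite("pics/w8.png",robot.get_image("wrist")[:,:,::-1])
cmd([.50,-.22,.15],down(-93))
E
```

```text
8.75 [ 0.5193 -0.4165  0.1555] [-0.844  0.665  1.394 -0.     1.079 -1.015] [ 1.000e-02 -5.141e+01 -1.781e+01  0.000e+00 -1.000e-01  0.000e+00] [ 0.8  0.  -0. ] 0.207
slide [7.828, 0.609, 0.147] dr [-0.015, -0.002, 20.559]
```

View pics/w8.png

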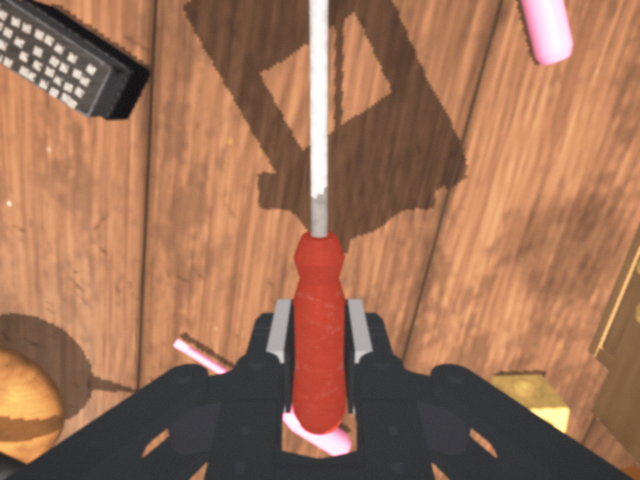

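Emit:
move_arm(rows=[{"slide": [1,0,0],"dr": [0,0,1.6],"grip": 0},{"slide": [2,0.1,0],"dr": [0,0,3.2],"grip": 0},{"slide": [3,0.2,0],"dr": [0,0,4.8],"grip": 0},{"slide": [4,0.3,0],"dr": [0,0,6.4],"grip": 0},{"slide": [5,0.4,0],"dr": [0,0,8],"grip": 0},{"slide": [6,0.5,0],"dr": [0,0,9.6],"grip": 0},{"slide": [7,0.6,0],"dr": [0,0,11.2],"grip": 0},{"slide": [7.8,0.6,0],"dr": [0,0,12.8],"grip": 0}])

```text
t: 9.6
ee_pos: [0.4986, -0.2187, 0.1513]
tcp_rot: [-2.987, -0.956, 0.006]
force: [0.1, 0.4, -1.2]
width: 0.205
```

```bash
python3 st.py; python3 - <<'E'
from h import *
cmd(st(-.09,-.11,.11),down(-93))
E
```

```text
9.6 [ 0.4986 -0.2187  0.1513] [-0.619  0.533  1.708  0.     0.907  0.332] [-1.040e+00 -3.979e+01 -1.367e+01  1.000e-02  1.400e-01 -1.060e+00] [ 0.1  0.4 -1.2] 0.205
slide [1.888, -1.866, 1.661] dr [-0.059, 0.043, 7.699]
```

Emit:
move_arm(rows=[{"slide": [0,0,0],"dr": [0,0,1.6],"grip": 0},{"slide": [0,0,0.4],"dr": [0,0,3.2],"grip": 0},{"slide": [0.6,-0.6,0.8],"dr": [0,0,4.8],"grip": 0},{"slide": [1.2,-1.2,1.2],"dr": [0,0,6.4],"grip": 0},{"slide": [1.9,-1.85,1.65],"dr": [0,0,7.7],"grip": 0},{"slide": [1.9,-1.85,1.65],"dr": [0,0,7.7],"grip": 0}])

```text
t: 10.2
ee_pos: [0.5087, -0.152, 0.109]
tcp_rot: [-3.136, 0.071, 0.014]
force: [-1.0, -0.5, -1.4]
width: 0.207
```

```bash
python3 st.py; python3 - <<'E'
from h import *
cmd(st(-.09,-.11,.065),down(-93))
P=robot.camera_params("wrist");import pickle;pickle.dump(P,open("P9.pkl","wb"))
cv2.imwrite("pics/w9.png",robot.get_image("wrist")[:,:,::-1])
cv2.imwrite("pics/s9.png",robot.get_image("scene")[:,:,::-1]);crop("pics/s9.png",230,150,430,300,"pics/s9c.png",4)
E
```

```text
10.2 [ 0.5087 -0.152   0.109 ] [-5.010e-01  5.880e-01  1.769e+00  1.000e-03  7.950e-01  1.114e+00] [  0.48 -40.6  -11.7    0.12  -0.16   0.52] [-1.  -0.5 -1.4] 0.207
slide [0.057, 0.053, 1.761] dr [-0.057, 0.103, 0.082]
```

View pics/w9.png

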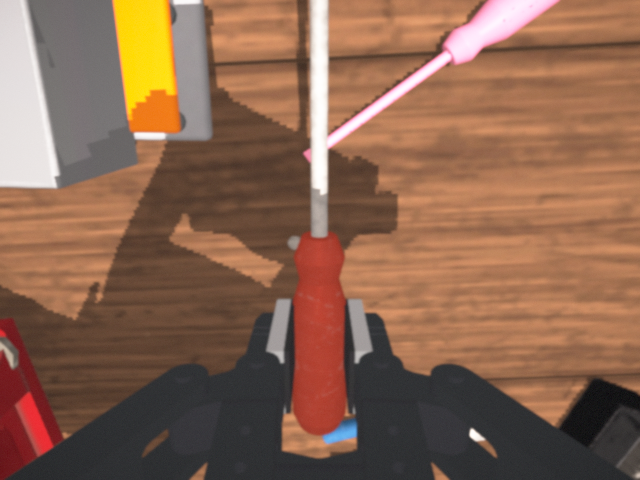

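View pics/s9c.png

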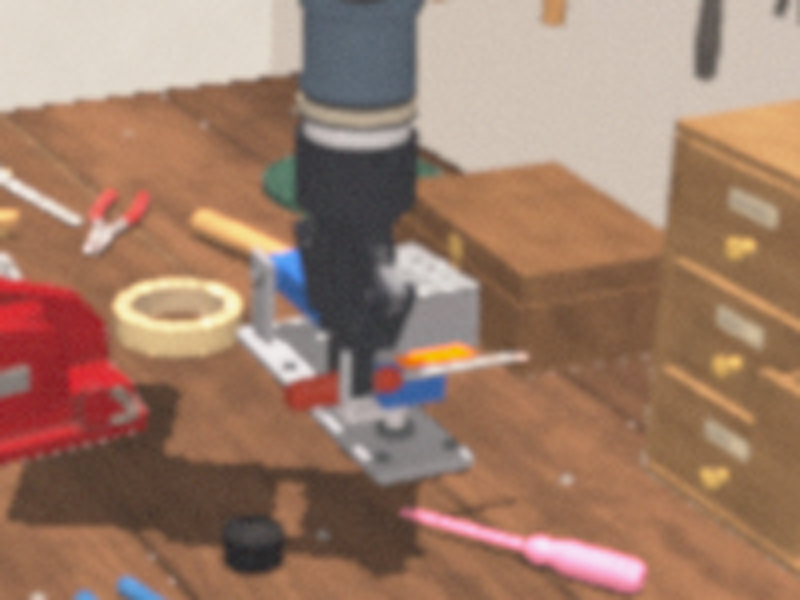

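```bash
python3 - <<'E'
from h import *;import pickle
P=pickle.load(open("P9.pkl","rb"))
def toS(X): d=X-B; return np.array([d@SX,d@SY,X[2]]).round(4)
for nm,u,v,z in [("lip front near top",182,131,.088),("lip front far",165,0,.088),("lip back near",133,131,.088),("plate corner front near",211,138,.01),("plate front far",202,0,.01),("cover top near front",57,187,.13),("cover top front far",24,0,.13),("cover bottom near front",137,160,.084)]:
    X=onz("wrist",u,v,z,P);print(nm,X.round(4),toS(X))
for u,v in [(317,10),(319,190),(319,233)]: print("blade",toS(onz("wrist",u,v,.1145,P)))
for n,u,v in[("scene",230+525/4,150+356/4),]:
    o,d=ray(n,u,v)
    # intersect with plane of blade y: assume world-plane through TCP along SX vertical
    nrm=SY; t=((np.array([.5087,-.152,.11])-o)@nrm)/(d@nrm); print("tip",toS(o+d*t))
E
```

```text
lip front near top [ 0.5801 -0.1042  0.088 ] [-0.0223 -0.0574  0.088 ]
lip front far [ 0.624  -0.1049  0.088 ] [ 0.0216 -0.0557  0.088 ]
lip back near [ 0.581  -0.0857  0.088 ] [-0.0224 -0.0388  0.088 ]
plate corner front near [ 0.5709 -0.0946  0.01  ] [-0.032  -0.0483  0.01  ]
plate front far [ 0.6394 -0.0988  0.01  ] [ 0.0367 -0.0488  0.01  ]
cover top near front [ 0.5685 -0.0787  0.13  ] [-0.0353 -0.0326  0.13  ]
cover top front far [ 0.617  -0.0822  0.13  ] [ 0.0134 -0.0334  0.13  ]
cover bottom near front [ 0.5696 -0.0834  0.084 ] [-0.0339 -0.0372  0.084 ]
blade [ 0.0142 -0.1084  0.1145]
blade [-0.0388 -0.1094  0.1145]
blade [-0.0538 -0.1095  0.1145]
tip [ 0.0379 -0.1089  0.1126]
```

```bash
sed -i 's/^B=.*;/B=np.array([.6065,-.0458,0.]);/; ' h.py; grep -n "^B=" h.py; grep -n "SY=" h.py; python3 - <<'E'
from h import *
cmd(st(-.09,-.090,.0705),down(-93))
cmd(st(-.09,-.0555,.0705),down(-93))
E
```

```text
28:B=np.array([.6065,-.0458,0.]); SX=np.array([.9986,-.053,0])Traceback (most recent call last):
  File "<stdin>", line 2, in <module>
  File "h.py", line 29, in st
    def st(x,y,z): return B+SX*x+SY*y+np.array([0,0,z])
                                 ^^
NameError: name 'SY' is not defined. Did you mean: 'SX'?
```

```bash
sed -i 's/^B=.*/B=np.array([.6065,-.0458,0.]); SY=np.array([.053,.9986,0]); SX=np.array([.9986,-.053,0])/' h.py; python3 - <<'E'
from h import *
cmd(st(-.09,-.090,.0705),down(-93))
cmd(st(-.09,-.0555,.0705),down(-93))
E
```

```text
slide [0.007, -0.973, 1.616] dr [-0.016, 0.043, 0.093]
slide [0.02, -2.353, 1.618] dr [-0.016, 0.043, 0.093]
```

Emit:
move_arm(rows=[{"slide": [0,0,0.8],"dr": [0,0,0],"grip": 0},{"slide": [0,0,1.6],"dr": [0,0,0.1],"grip": 0},{"slide": [0,-0.6,1.6],"dr": [0,0,0.1],"grip": 0},{"slide": [0,-1.2,1.6],"dr": [0,0,0.1],"grip": 0},{"slide": [0,-1.8,1.6],"dr": [0,0,0.1],"grip": 0},{"slide": [0,-2.3,1.6],"dr": [0,0,0.1],"grip": 0},{"slide": [0,-2.3,1.6],"dr": [0,0,0.1],"grip": 0}])

```text
t: 11.0
ee_pos: [0.5145, -0.0963, 0.0733]
tcp_rot: [-3.14, 0.083, -0.0]
force: [0.2, 0.2, -0.9]
width: 0.206
```

```bash
python3 st.py; python3 - <<'E'
from h import *
cv2.imwrite("pics/w10.png",robot.get_image("wrist")[:,:,::-1])
cv2.imwrite("pics/s10.png",robot.get_image("scene")[:,:,::-1]);crop("pics/s10.png",270,180,400,280,"pics/s10c.png",6)
cmd(st(-.09,-.0555,.0705),down(-93))
E
```

```text
11.0 [ 0.5145 -0.0963  0.0733] [-0.399  0.641  1.815  0.     0.686  1.224] [ 3.200e-01 -4.063e+01 -9.140e+00  6.000e-02 -2.000e-02  8.000e-02] [ 0.2  0.2 -0.9] 0.206
slide [-0.06, -0.063, 0.107] dr [0.008, -0.015, -0.019]
```

View pics/w10.png

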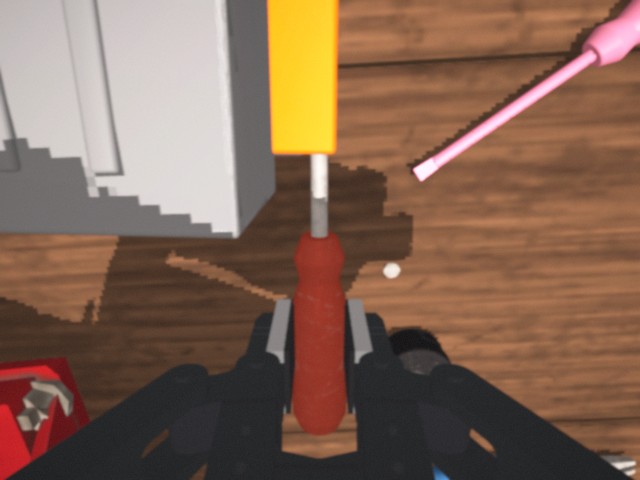

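View pics/s10c.png

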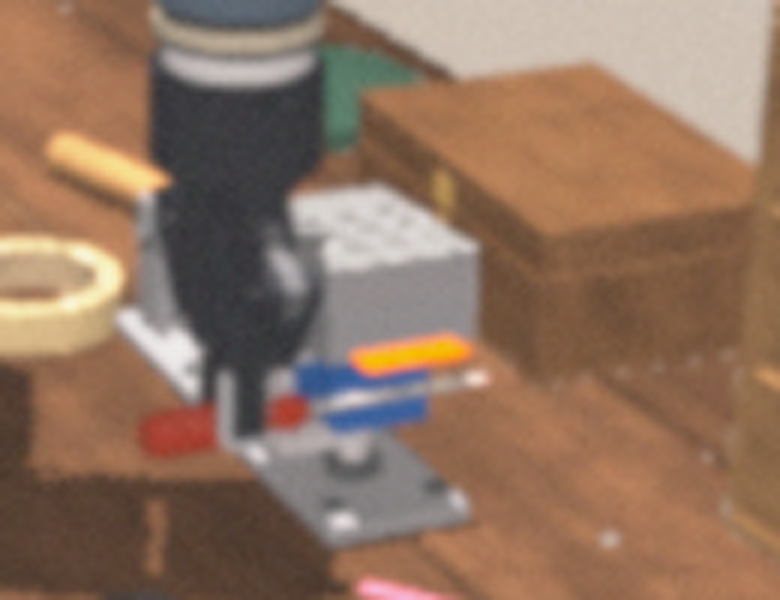

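```bash
python3 - <<'E'
import numpy as np
c0=np.array([-.057,.0788])
for th in np.arange(0.,2.41,.1):
    a,b=-.1095,-.0295
    y=.055+a*np.cos(th)+b*np.sin(th); z=.110-a*np.sin(th)+b*np.cos(th)
    print(round(th,2),"sl_y",round(-(y-c0[0])/.025,2),"sl_z",round(-(z-c0[1])/.025,2))
E
```

```text
0.0 sl_y -0.1 sl_z -0.07
0.1 sl_y -0.0 sl_z -0.51
0.2 sl_y 0.05 sl_z -0.96
0.3 sl_y 0.05 sl_z -1.42
0.4 sl_y 0.01 sl_z -1.87
0.5 sl_y -0.07 sl_z -2.31
0.6 sl_y -0.2 sl_z -2.75
0.7 sl_y -0.37 sl_z -3.17
0.8 sl_y -0.58 sl_z -3.57
0.9 sl_y -0.83 sl_z -3.95
1.0 sl_y -1.12 sl_z -4.3
1.1 sl_y -1.44 sl_z -4.62
1.2 sl_y -1.79 sl_z -4.9
1.3 sl_y -2.17 sl_z -5.15
1.4 sl_y -2.57 sl_z -5.36
1.5 sl_y -2.99 sl_z -5.53
1.6 sl_y -3.43 sl_z -5.66
1.7 sl_y -3.87 sl_z -5.74
1.8 sl_y -4.33 sl_z -5.78
1.9 sl_y -4.78 sl_z -5.77
2.0 sl_y -5.23 sl_z -5.72
2.1 sl_y -5.67 sl_z -5.62
2.2 sl_y -6.1 sl_z -5.48
2.3 sl_y -6.52 sl_z -5.3
2.4 sl_y -6.91 sl_z -5.08
```

First part of the arc, to about 0.5 rad.

Emit:
move_arm(rows=[{"slide": [0,-0.1,-0.05],"dr": [0,0,0],"grip": 0},{"slide": [0,0,-0.5],"dr": [0,0,0],"grip": 0},{"slide": [0,0.05,-0.95],"dr": [0,0,0],"grip": 0},{"slide": [0,0.05,-1.4],"dr": [0,0,0],"grip": 0},{"slide": [0,0,-1.85],"dr": [0,0,0],"grip": 0},{"slide": [0,-0.05,-2.3],"dr": [0,0,0],"grip": 0}])

```text
t: 11.7
ee_pos: [0.5148, -0.0975, 0.1314]
tcp_rot: [3.14, -0.089, 0.001]
force: [0.2, 0.0, -1.1]
width: 0.207
```

```bash
python3 st.py; python3 - <<'E'
from h import *
cv2.imwrite("pics/w11.png",robot.get_image("wrist")[:,:,::-1])
cv2.imwrite("pics/s11.png",robot.get_image("scene")[:,:,::-1]);crop("pics/s11.png",270,160,400,260,"pics/s11c.png",6)
E
```

```text
11.7 [ 0.5148 -0.0975  0.1314] [-0.401  0.541  1.779  0.     0.821  1.226] [-2.200e-01 -3.873e+01 -1.193e+01  0.000e+00 -2.500e-01 -1.000e-02] [ 0.2  0.  -1.1] 0.207
```

View pics/w11.png

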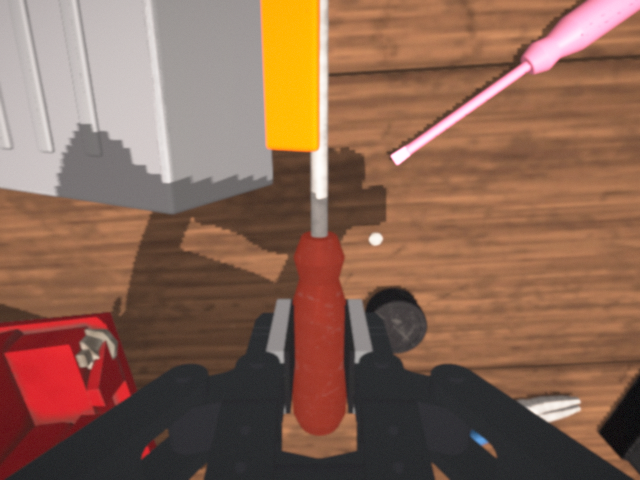

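View pics/s11c.png

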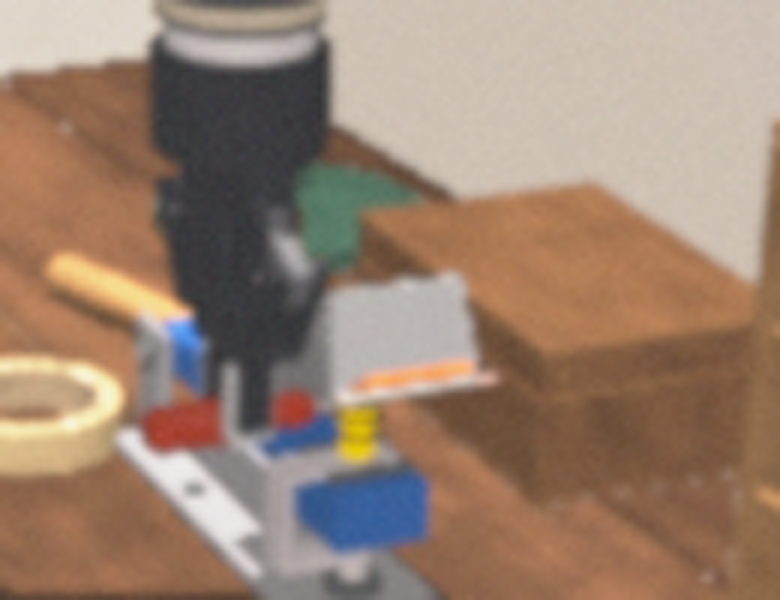

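```bash
python3 - <<'E'
import numpy as np
c0=np.array([-.0575,.1365])
for th in np.r_[.45,.5,np.arange(0.6,2.41,.1)]:
    a,b=-.106,-.0295
    y=.055+a*np.cos(th)+b*np.sin(th); z=.110-a*np.sin(th)+b*np.cos(th)
    print(round(th,2),"sl_y",round(-(y-c0[0])/.025,2),"sl_z",round(-(z-c0[1])/.025,2))
E
```

```text
0.45 sl_y -0.17 sl_z 0.28
0.5 sl_y -0.21 sl_z 0.06
0.6 sl_y -0.33 sl_z -0.36
0.7 sl_y -0.5 sl_z -0.77
0.8 sl_y -0.7 sl_z -1.16
0.9 sl_y -0.94 sl_z -1.53
1.0 sl_y -1.22 sl_z -1.87
1.1 sl_y -1.53 sl_z -2.18
1.2 sl_y -1.86 sl_z -2.46
1.3 sl_y -2.23 sl_z -2.71
1.4 sl_y -2.62 sl_z -2.92
1.5 sl_y -3.02 sl_z -3.09
1.6 sl_y -3.44 sl_z -3.21
1.7 sl_y -3.88 sl_z -3.3
1.8 sl_y -4.31 sl_z -3.34
1.9 sl_y -4.75 sl_z -3.33
2.0 sl_y -5.19 sl_z -3.29
2.1 sl_y -5.62 sl_z -3.2
2.2 sl_y -6.04 sl_z -3.06
2.3 sl_y -6.45 sl_z -2.89
2.4 sl_y -6.83 sl_z -2.67
```

Emit:
move_arm(rows=[{"slide": [0,-0.17,0.25],"dr": [0,0,0],"grip": 0},{"slide": [0,-0.21,0.1],"dr": [0,0,0],"grip": 0},{"slide": [0,-0.33,-0.36],"dr": [0,0,0],"grip": 0},{"slide": [0,-0.5,-0.77],"dr": [0,0,0],"grip": 0},{"slide": [0,-0.7,-1.16],"dr": [0,0,0],"grip": 0},{"slide": [0,-0.95,-1.53],"dr": [0,0,0],"grip": 0},{"slide": [0,-1.22,-1.87],"dr": [0,0,0],"grip": 0}])

```text
t: 12.5
ee_pos: [0.5165, -0.0664, 0.1779]
tcp_rot: [3.14, -0.088, 0.001]
force: [0.3, -1.3, -0.9]
width: 0.203
```

```bash
python3 st.py; python3 - <<'E'
from h import *
cv2.imwrite("pics/w12.png",robot.get_image("wrist")[:,:,::-1])
cv2.imwrite("pics/s12.png",robot.get_image("scene")[:,:,::-1]);crop("pics/s12.png",270,140,400,240,"pics/s12c.png",6)
E
```

```text
12.5 [ 0.5165 -0.0664  0.1779] [-0.343  0.463  1.748  0.     0.929  1.284] [ -0.4  -37.41 -14.03   0.07  -0.18  -0.12] [ 0.3 -1.3 -0.9] 0.203
```

View pics/w12.png

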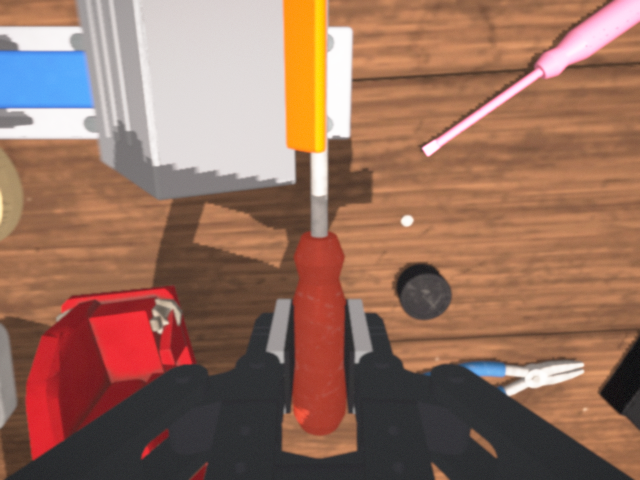

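View pics/s12c.png

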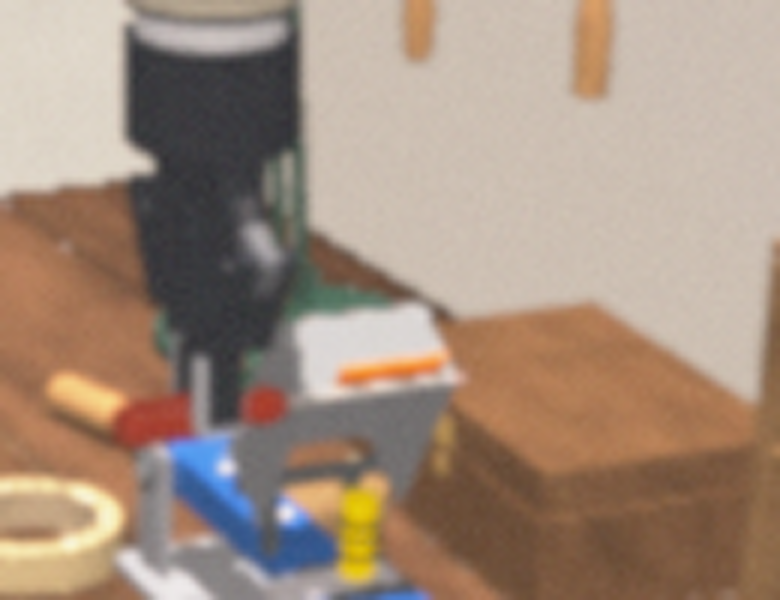

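Emit:
move_arm(rows=[{"slide": [0,-0.31,-0.31],"dr": [0,0,0],"grip": 0},{"slide": [0,-0.64,-0.59],"dr": [0,0,0],"grip": 0},{"slide": [0,-1.0,-0.84],"dr": [0,0,0],"grip": 0},{"slide": [0,-1.4,-1.05],"dr": [0,0,0],"grip": 0},{"slide": [0,-1.8,-1.2],"dr": [0,0,0],"grip": 0},{"slide": [0,-2.2,-1.32],"dr": [0,0,0],"grip": 0},{"slide": [0,-2.65,-1.4],"dr": [0,0,0],"grip": 0}])

```text
t: 13.3
ee_pos: [0.5203, 0.0001, 0.2122]
tcp_rot: [3.14, -0.088, 0.001]
force: [-0.1, -0.9, -0.3]
width: 0.209
```

```bash
python3 st.py; python3 - <<'E'
from h import *
cv2.imwrite("pics/w13.png",robot.get_image("wrist")[:,:,::-1])
cv2.imwrite("pics/s13.png",robot.get_image("scene")[:,:,::-1]);crop("pics/s13.png",270,130,400,230,"pics/s13c.png",6)
E
```

```text
13.3 [5.203e-01 1.000e-04 2.122e-01] [-0.215  0.413  1.715 -0.     1.013  1.412] [ -0.48 -36.38 -15.03   0.12   0.08  -0.22] [-0.1 -0.9 -0.3] 0.209
```

View pics/w13.png

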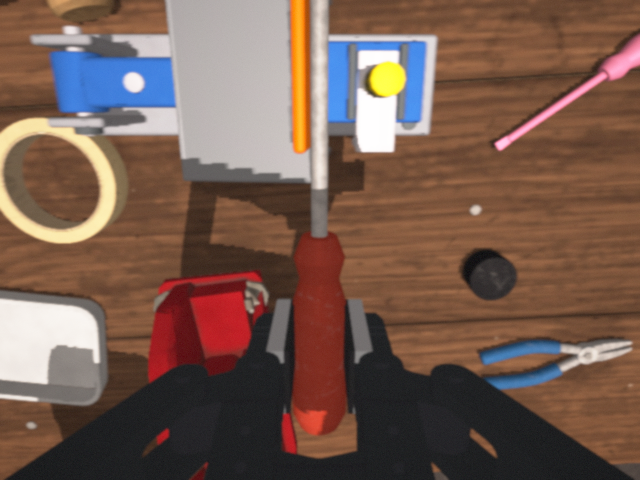

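View pics/s13c.png

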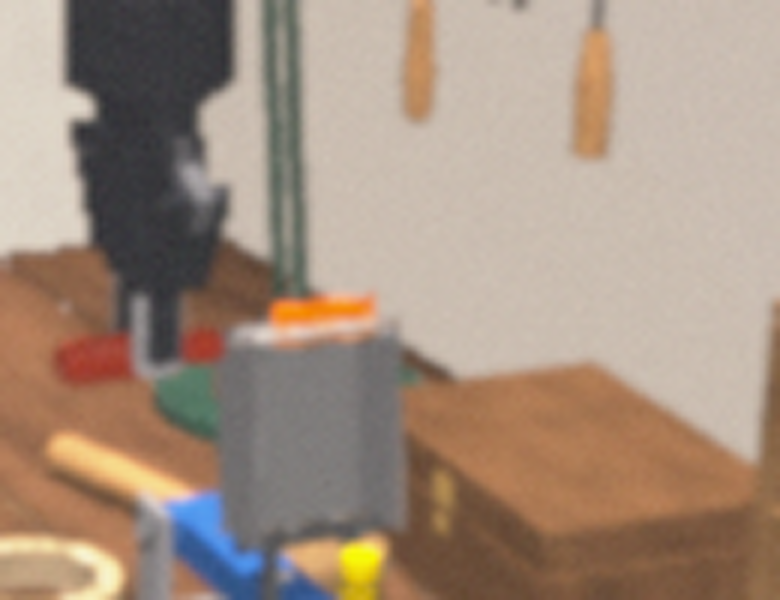

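Emit:
move_arm(rows=[{"slide": [0,-0.43,-0.04],"dr": [0,0,0],"grip": 0},{"slide": [0,-0.87,-0.03],"dr": [0,0,0],"grip": 0},{"slide": [0,-1.3,0],"dr": [0,0,0],"grip": 0},{"slide": [0,-1.75,0.1],"dr": [0,0,0],"grip": 0},{"slide": [0,-2.0,0.17],"dr": [0,0,0],"grip": 0},{"slide": [0,-2.16,0.24],"dr": [0,0,0],"grip": 0}])

```text
t: 14.0
ee_pos: [0.523, 0.054, 0.2055]
tcp_rot: [-3.14, 0.086, 0.0]
force: [-0.5, -0.4, -0.2]
width: 0.203
```

```bash
python3 st.py; python3 - <<'E'
from h import *
cv2.imwrite("pics/w14.png",robot.get_image("wrist")[:,:,::-1])
cv2.imwrite("pics/s14.png",robot.get_image("scene")[:,:,::-1]);crop("pics/s14.png",240,130,400,250,"pics/s14c.png",5)
E
```

```text
14.0 [0.523  0.054  0.2055] [-0.11   0.43   1.708  0.     1.004  1.516] [  0.04 -36.98 -15.03   0.07   0.06  -0.05] [-0.5 -0.4 -0.2] 0.203
```

View pics/w14.png

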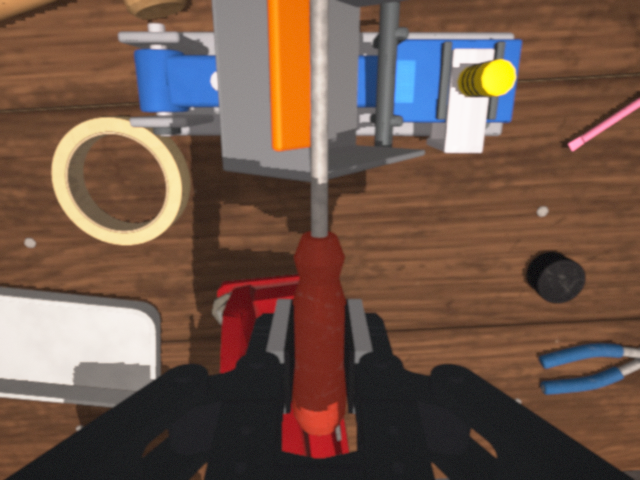

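View pics/s14c.png

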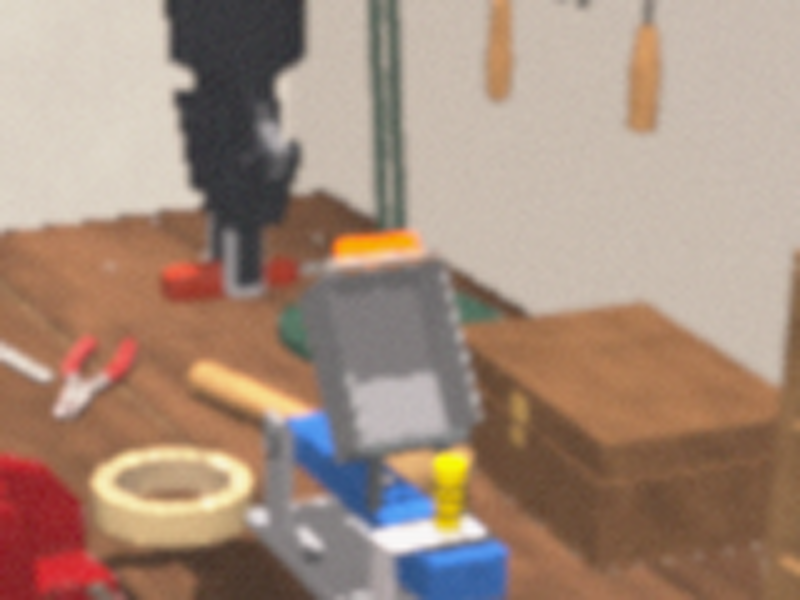

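Emit:
move_arm(rows=[{"slide": [0,-0.2,0.08],"dr": [0,0,0],"grip": 0},{"slide": [0,-0.35,0.15],"dr": [0,0,0],"grip": 0},{"slide": [0,-0.35,0.15],"dr": [0,0,0],"grip": 0}])

```text
t: 14.4
ee_pos: [0.5236, 0.0594, 0.2031]
tcp_rot: [3.135, -0.09, 0.001]
force: [-4.2, -7.9, 6.4]
width: 0.209
```

```bash
python3 st.py
```

```text
14.4 [0.5236 0.0594 0.2031] [-0.096  0.434  1.708 -0.006  0.999  1.535] [  4.96 -33.21 -14.62   1.78  -0.46  -0.58] [-4.2 -7.9  6.4] 0.209
```

```bash
python3 - <<'E'
from h import *
cmd([.51,-.05,.25],down(-93))
cmd([.45,-.31,.15],down(-93))
E
```

```text
slide [-0.292, 4.407, -1.853] dr [0.058, -0.008, -0.055]
slide [-2.097, 14.907, 2.199] dr [0.058, -0.008, -0.055]
```

Emit:
move_arm(rows=[{"slide": [0,0.4,-0.3],"dr": [0,0,0],"grip": 0},{"slide": [0,1.2,-0.9],"dr": [0,0,0],"grip": 0},{"slide": [-0.3,2.8,-1.8],"dr": [0,0,0],"grip": 0},{"slide": [-0.3,4.4,-1.8],"dr": [0,0,0],"grip": 0},{"slide": [-0.8,6,-1.5],"dr": [0,0,0],"grip": 0},{"slide": [-1.2,7.6,-1],"dr": [0,0,0],"grip": 0},{"slide": [-1.5,9.2,0],"dr": [0,0,0],"grip": 0},{"slide": [-1.7,10.8,0],"dr": [0,0,0],"grip": 0}])

```text
t: 15.2
ee_pos: [0.4634, -0.2056, 0.1997]
tcp_rot: [-3.136, 0.089, 0.007]
force: [0.3, -0.3, -0.4]
width: 0.205
```

```bash
python3 st.py; python3 - <<'E'
from h import *
cmd([.45,-.31,.06],down(-93))
cv2.imwrite("pics/s15.png",robot.get_image("scene")[:,:,::-1]);crop("pics/s15.png",240,130,440,280,"pics/s15c.png",4)
E
```

```text
15.2 [ 0.4634 -0.2056  0.1997] [-6.390e-01  4.160e-01  1.755e+00  1.000e-03  9.760e-01  9.880e-01] [  2.27 -36.63 -13.92  -0.09  -0.22   0.48] [ 0.3 -0.3 -0.4] 0.205
slide [-0.271, 4.222, 5.573] dr [-0.047, 0.056, -0.049]
```

View pics/s15c.png

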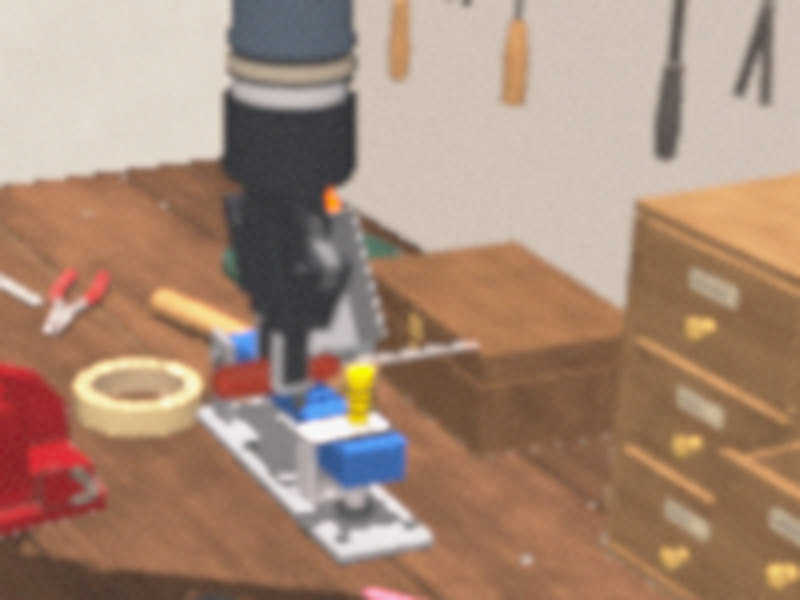

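Emit:
move_arm(rows=[{"slide": [-0.1,1.5,0],"dr": [0,0,0],"grip": 0},{"slide": [-0.2,3,0],"dr": [0,0,0],"grip": 0},{"slide": [-0.25,4.2,1],"dr": [0,0,0],"grip": 0},{"slide": [-0.25,4.2,3],"dr": [0,0,0],"grip": 0},{"slide": [-0.25,4.2,4.8],"dr": [0,0,0],"grip": 0},{"slide": [-0.25,4.2,5.6],"dr": [0,0,0],"grip": 0},{"slide": [-0.25,4.2,5.6],"dr": [0,0,0],"grip": 0}])

```text
t: 15.95
ee_pos: [0.4522, -0.3084, 0.0591]
tcp_rot: [-3.135, 0.089, 0.007]
force: [-0.6, -0.6, -0.8]
width: 0.205
```

```bash
python3 st.py; python3 - <<'E'
from h import *
cmd([.45,-.31,.006],down(-93))
cv2.imwrite("pics/s16.png",robot.get_image("scene")[:,:,::-1]);crop("pics/s16.png",220,200,440,365,"pics/s16c.png",3.6)
E
```

```text
15.95 [ 0.4522 -0.3084  0.0591] [-8.030e-01  6.870e-01  1.754e+00  1.000e-03  7.070e-01  8.240e-01] [ -0.23 -41.52  -9.38   0.    -0.2   -0.  ] [-0.6 -0.6 -0.8] 0.205
slide [-0.074, 0.079, 2.124] dr [-0.059, 0.056, -0.052]
```

View pics/s16c.png

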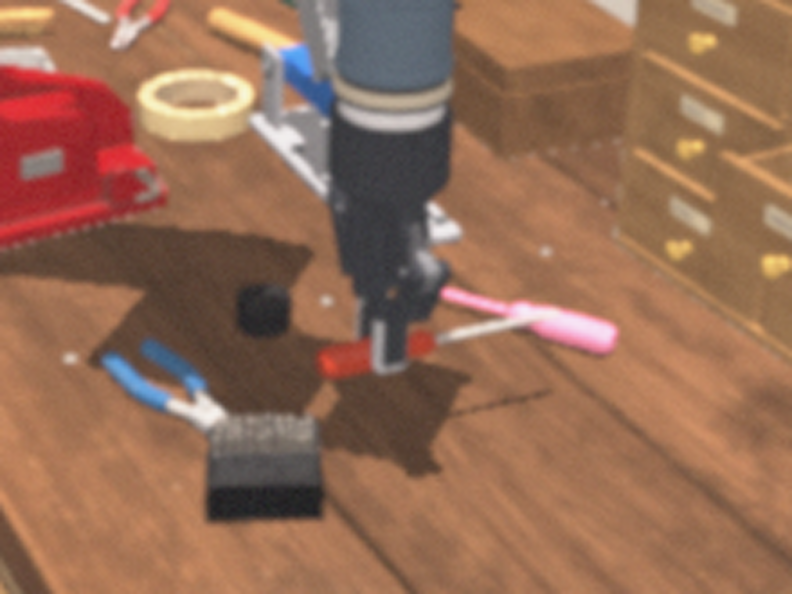

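Emit:
move_arm(rows=[{"slide": [0,0,1],"dr": [0,0,0],"grip": 0},{"slide": [0,0,1.7],"dr": [0,0,0],"grip": 0},{"slide": [0,0,1.95],"dr": [0,0,0],"grip": 0},{"slide": [0,0,2.05],"dr": [0,0,0],"grip": 0},{"slide": [0,0,2.1],"dr": [0,0,0],"grip": 0},{"slide": [0,0,2.1],"dr": [0,0,0],"grip": 0}])

```text
t: 16.6
ee_pos: [0.4546, -0.3104, 0.0106]
tcp_rot: [3.139, -0.087, 0.002]
force: [-0.2, 0.8, -0.9]
width: 0.202
```

```bash
python3 st.py
```

```text
16.6 [ 0.4546 -0.3104  0.0106] [-0.802  0.774  1.766  0.     0.6    0.824] [-1.000e-02 -4.388e+01 -7.220e+00  0.000e+00 -2.000e-02 -0.000e+00] [-0.2  0.8 -0.9] 0.202
```

Emit:
move_arm(rows=[{"slide": [0,0,0.1],"dr": [0,0,0],"grip": 0},{"slide": [0,0,0.1],"dr": [0,0,0],"grip": 0}])

```text
t: 16.8
ee_pos: [0.4541, -0.3099, 0.0074]
tcp_rot: [3.14, -0.088, 0.001]
force: [-0.1, 0.8, -0.3]
width: 0.204
```

```bash
python3 st.py; python3 - <<'E'
from h import *
cv2.imwrite("pics/s17.png",robot.get_image("scene")[:,:,::-1]);crop("pics/s17.png",280,250,400,340,"pics/s17c.png",6)
E
```

```text
16.8 [ 0.4541 -0.3099  0.0074] [-0.802  0.779  1.767  0.     0.594  0.824] [-1.000e-02 -4.424e+01 -7.180e+00  0.000e+00 -4.000e-02 -0.000e+00] [-0.1  0.8 -0.3] 0.204
```

View pics/s17c.png

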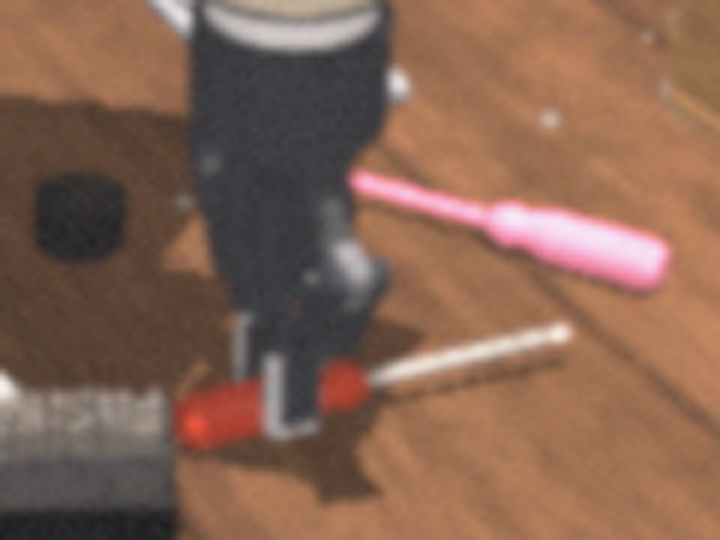

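Emit:
move_arm(rows=[{"slide": [0,0,0.07],"dr": [0,0,0],"grip": 0},{"slide": [0,0,0.12],"dr": [0,0,0],"grip": 0},{"slide": [0,0,0.12],"dr": [0,0,0],"grip": 0}])

```text
t: 17.15
ee_pos: [0.4543, -0.31, 0.0052]
tcp_rot: [3.14, -0.088, 0.001]
force: [-0.5, 0.9, 9.1]
width: 0.205
```

```bash
python3 st.py
```

```text
17.15 [ 0.4543 -0.31    0.0052] [-0.802  0.783  1.767 -0.     0.59   0.825] [-3.800e-01 -3.959e+01 -6.690e+00 -0.000e+00 -4.900e-01 -3.000e-02] [-0.5  0.9  9.1] 0.205
```

Touching the bench. I'll release gently, then rise.

Emit:
move_arm(newtons=20, rows=[{"slide": [0,0,-0.04],"dr": [0,0,0],"grip": 0},{"slide": [0,0,-0.04],"dr": [0,0,0],"grip": 0.25},{"slide": [0,0,-0.04],"dr": [0,0,0],"grip": 0.35},{"slide": [0,0,-0.04],"dr": [0,0,0],"grip": 0.7},{"slide": [0,0,-0.04],"dr": [0,0,0],"grip": 0.7},{"slide": [0,0,-0.5],"dr": [0,0,0],"grip": 0.7},{"slide": [0,0,-2],"dr": [0,0,0],"grip": 0.7},{"slide": [0,0,-4],"dr": [0,0,0],"grip": 0.7}])

```text
t: 17.95
ee_pos: [0.4526, -0.3086, 0.1037]
tcp_rot: [-3.136, 0.088, 0.006]
force: [0.6, 0.0, 0.6]
width: 0.704
```

```bash
python3 st.py; python3 - <<'E'
from h import *
cv2.imwrite("pics/s18.png",robot.get_image("scene")[:,:,::-1]);crop("pics/s18.png",240,180,420,340,"pics/s18c.png",3.7)
cmd(st(0,-.03,.25),down(-3))
E
```

```text
17.95 [ 0.4526 -0.3086  0.1037] [-0.802  0.611  1.733  0.     0.803  0.824] [  0.36 -36.88  -9.19  -0.    -0.57   0.  ] [0.6 0.  0.6] 0.704
slide [5.435, -9.737, -5.531] dr [0.143, -0.006, -18.035]
```

View pics/s18c.png

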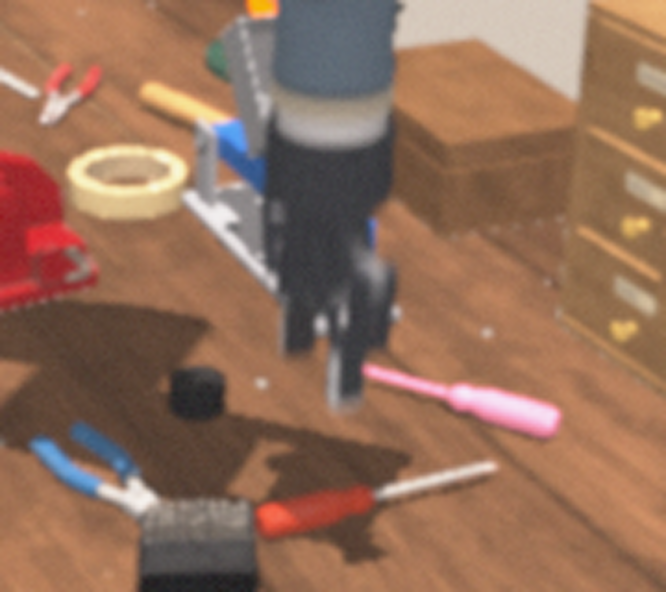

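```bash
cat >> h.py <<'E'
def tilted(a): return Ro.from_rotvec(SX*np.radians(a)).as_matrix()@down(-3.04)
E
python3 - <<'E'
from h import *
cmd(st(0,-.03,.22),tilted(8))
E
```

```text
slide [5.425, -9.747, -4.331] dr [1.401, 1.25, -17.985]
```

Emit:
move_arm(rows=[{"slide": [0,0,-2],"dr": [0.1,0.1,-1.6],"grip": 1},{"slide": [0,-1,-3.5],"dr": [0.2,0.2,-3.3],"grip": 1},{"slide": [0.6,-2.6,-4.3],"dr": [0.4,0.3,-5],"grip": 1},{"slide": [1.4,-4.2,-4.3],"dr": [0.5,0.5,-6.7],"grip": 1},{"slide": [2.4,-5.8,-4.3],"dr": [0.65,0.6,-8.4],"grip": 1},{"slide": [3.4,-7.2,-4.3],"dr": [0.8,0.7,-10],"grip": 1},{"slide": [4.4,-8.6,-4.3],"dr": [0.9,0.8,-11.7],"grip": 1},{"slide": [5.4,-9.7,-4.3],"dr": [1,0.9,-13.4],"grip": 1}])

```text
t: 18.8
ee_pos: [0.6028, -0.0729, 0.2124]
tcp_rot: [-2.59, -1.628, -0.118]
force: [0.5, -0.3, -0.1]
width: 1.001
```

```bash
python3 st.py; python3 - <<'E'
from h import *
cmd(st(0,-.03,.20),tilted(8))
E
```

```text
18.8 [ 0.6028 -0.0729  0.2124] [-0.359  0.525  1.505  0.122  1.132  0.037] [-6.100e-01 -4.476e+01 -1.520e+01  4.200e-01 -2.000e-02  6.700e-01] [ 0.5 -0.3 -0.1] 1.001
slide [-0.12, 0.14, 0.481] dr [0.254, 0.296, -4.52]
```

Emit:
move_arm(rows=[{"slide": [0,0.1,0.1],"dr": [0.1,0.1,-1.5],"grip": 1},{"slide": [-0.1,0.1,0.3],"dr": [0.2,0.2,-3],"grip": 1},{"slide": [-0.1,0.15,0.5],"dr": [0.25,0.3,-4.5],"grip": 1},{"slide": [-0.1,0.15,0.5],"dr": [0.25,0.3,-4.5],"grip": 1}])

```text
t: 19.2
ee_pos: [0.6045, -0.0776, 0.1985]
tcp_rot: [-2.216, -2.082, -0.153]
force: [-0.6, -0.6, -0.1]
width: 1.005
```

```bash
python3 st.py; python3 - <<'E'
from h import *
import pickle
P=robot.camera_params("wrist");pickle.dump(P,open("P19.pkl","wb"))
cv2.imwrite("pics/w19.png",robot.get_image("wrist")[:,:,::-1])
cv2.imwrite("pics/s19.png",robot.get_image("scene")[:,:,::-1]);crop("pics/s19.png",240,130,420,270,"pics/s19c.png",4)
t=robot.get_image("top");cv2.imwrite("pics/t19.png",t[:,:,::-1]);crop("pics/t19.png",200,170,440,290,"pics/t19c.png",3.3)
cmd(st(0,0,.087),tilted(8))
print(proj("wrist",st(0,0,.122),P),proj("top",st(0,0,.122)),proj("scene",st(0,0,.122)))
E
```

```text
19.2 [ 0.6045 -0.0776  0.1985] [-0.377  0.554  1.497  0.146  1.14  -0.378] [  0.06 -43.73 -16.49   0.43   0.14  -0.5 ] [-0.6 -0.6 -0.1] 1.005
slide [0.644, -0.012, 4.626] dr [0.014, 0.005, -0.13]
[318.21242882 212.11938011] [287.87808156 210.4211342 ] [330.15848299 222.50689287]
```

View pics/w19.png

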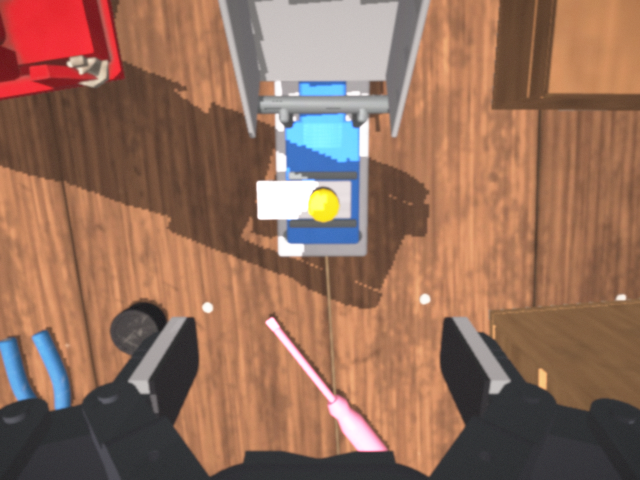

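View pics/s19c.png

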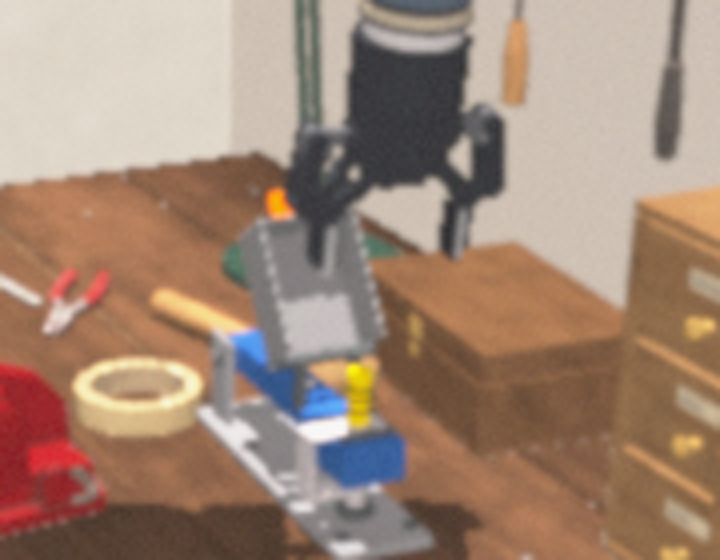

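View pics/t19c.png

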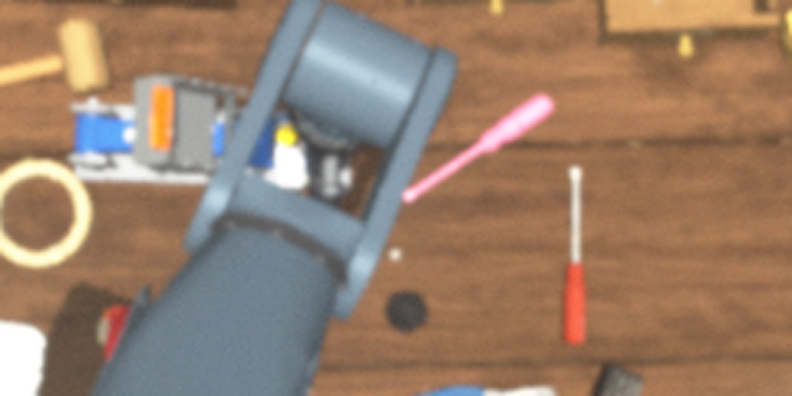

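```bash
python3 - <<'E'
from h import *
cmd(st(.001,.002,.088),tilted(8))
im=cv2.imread("pics/w19.png");h,s,v=cv2.split(cv2.cvtColor(im,cv2.COLOR_BGR2HSV))
m=((h>22)&(h<34)&(s>180)&(v>130)).astype(np.uint8);m[:150]=0;m[260:]=0
n,l,st_,c=cv2.connectedComponentsWithStats(m);i=1+st_[1:,4].argmax();print(st_[i],c[i])
import pickle;P=pickle.load(open("P19.pkl","rb"));print(onz("wrist",*c[i],.12,P), st(0,0,.12))
E
```

```text
slide [0.729, 0.027, 4.597] dr [0.014, 0.005, -0.13]
[311 189  27  33 499] [325.96392786 205.99799599]
[ 0.61095358 -0.04291341  0.12      ] [ 0.6065 -0.0458  0.12  ]
```

Emit:
move_arm(newtons=70, rows=[{"slide": [0.5,0.03,0.5],"dr": [0,0,-0.1],"grip": 1},{"slide": [0.75,0.03,1.8],"dr": [0,0,-0.1],"grip": 1},{"slide": [0.75,0.03,3],"dr": [0,0,-0.1],"grip": 1},{"slide": [0.75,0.03,4],"dr": [0,0,-0.1],"grip": 1},{"slide": [0.75,0.03,4.6],"dr": [0,0,-0.1],"grip": 1},{"slide": [0.75,0.03,4.6],"dr": [0,0,-0.1],"grip": 1}])

```text
t: 19.95
ee_pos: [0.6059, -0.0419, 0.0852]
tcp_rot: [-2.205, -2.09, -0.151]
force: [-0.5, -0.3, -0.5]
width: 1.002
```

```bash
python3 st.py; python3 - <<'E'
from h import *
cmd(st(.001,.002,.088),tilted(8))
cv2.imwrite("pics/w20.png",robot.get_image("wrist")[:,:,::-1])
cv2.imwrite("pics/s20.png",robot.get_image("scene")[:,:,::-1]);crop("pics/s20.png",260,150,400,260,"pics/s20c.png",5)
E
```

```text
19.95 [ 0.6059 -0.0419  0.0852] [-0.32   0.704  1.585  0.172  0.902 -0.377] [ 6.000e-02 -4.546e+01 -1.226e+01  3.800e-01  2.000e-02 -1.000e-02] [-0.5 -0.3 -0.5] 1.002
slide [-0.06, 0.071, -0.122] dr [-0.05, -0.015, -0.008]
```

View pics/w20.png

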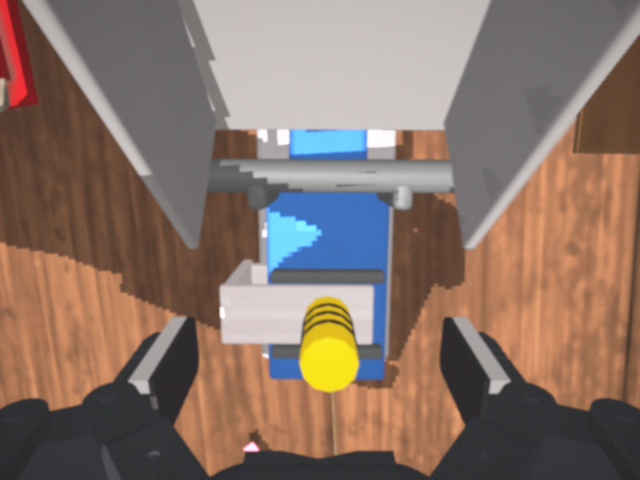

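View pics/s20c.png

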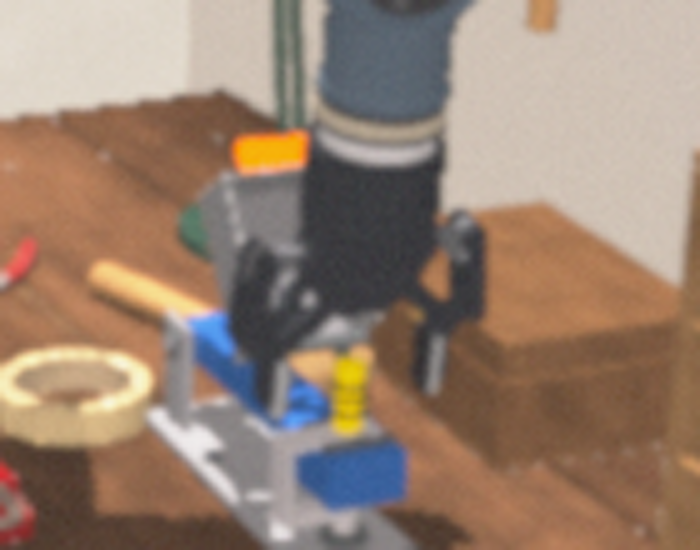

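Emit:
move_arm(newtons=70, rows=[{"slide": [-0.06,0.1,-0.1],"dr": [0,0,0],"grip": 1},{"slide": [-0.06,0.1,-0.1],"dr": [0,0,0],"grip": 0.5},{"slide": [-0.06,0.1,-0.1],"dr": [0,0,0],"grip": 0},{"slide": [-0.06,0.1,-0.1],"dr": [0,0,0],"grip": 0},{"slide": [-0.06,0.1,-0.1],"dr": [0,0,0],"grip": 0},{"slide": [-0.06,0.1,-0.1],"dr": [0,0,0],"grip": 0},{"slide": [-0.06,0.1,-0.1],"dr": [0,0,0],"grip": 0}])

```text
t: 20.75
ee_pos: [0.6087, -0.0453, 0.0902]
tcp_rot: [-2.206, -2.092, -0.152]
force: [-3.2, -0.9, 5.0]
width: 0.187
```

```bash
python3 st.py
```

```text
20.75 [ 0.6087 -0.0453  0.0902] [-0.324  0.699  1.575  0.169  0.914 -0.377] [ 7.500e-01 -4.370e+01 -1.325e+01  7.300e-01 -6.600e-01  3.000e-02] [-3.2 -0.9  5. ] 0.187
```

Emit:
move_arm(newtons=90, rows=[{"slide": [0,-0.1,0],"dr": [0,0,0],"grip": 0},{"slide": [0,-0.2,0],"dr": [0,0,0],"grip": 0},{"slide": [0,-0.3,0],"dr": [0,0,0],"grip": 0},{"slide": [0,-0.4,0],"dr": [0,0,0],"grip": 0},{"slide": [0,-0.5,0],"dr": [0,0,0],"grip": 0},{"slide": [0,-0.55,0],"dr": [0,0,0],"grip": 0},{"slide": [0,-0.55,0],"dr": [0,0,0],"grip": 0}])

```text
t: 21.45
ee_pos: [0.5987, -0.0448, 0.0903]
tcp_rot: [-2.212, -2.095, -0.16]
force: [7.0, 1.2, 0.8]
width: 0.186
```

```bash
python3 st.py; python3 - <<'E'
from h import *
cv2.imwrite("pics/w21.png",robot.get_image("wrist")[:,:,::-1])
cv2.imwrite("pics/s21.png",robot.get_image("scene")[:,:,::-1]);crop("pics/s21.png",260,150,400,260,"pics/s21c.png",5)
E
```

```text
21.45 [ 0.5987 -0.0448  0.0903] [-0.329  0.686  1.608  0.175  0.886 -0.388] [ -1.29 -44.65  -8.63  -0.54   1.51  -0.  ] [7.  1.2 0.8] 0.186
```

View pics/w21.png

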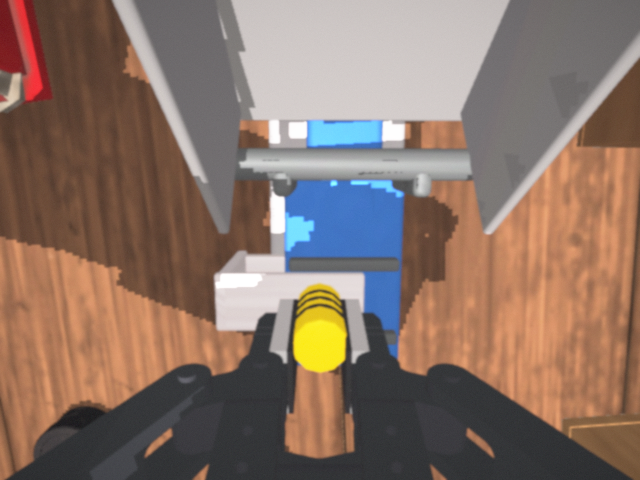

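View pics/s21c.png

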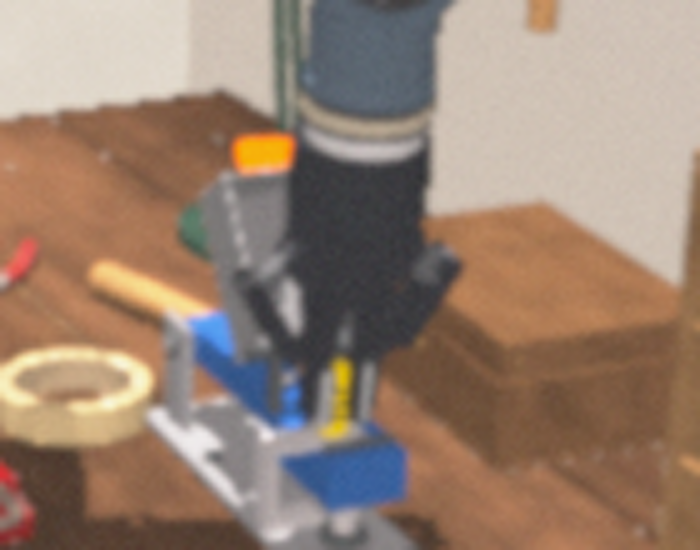

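Emit:
move_arm(rows=[{"slide": [0,-0.07,0],"dr": [0,0,0],"grip": 0},{"slide": [0,-0.12,0],"dr": [0,0,0],"grip": 0},{"slide": [0,-0.12,0],"dr": [0,0,0],"grip": 0},{"slide": [0.06,-0.12,-0.18],"dr": [0,-0.3,0],"grip": 0},{"slide": [0.12,-0.12,-0.36],"dr": [0,-0.57,0],"grip": 0},{"slide": [0.18,-0.12,-0.55],"dr": [0,-0.86,0],"grip": 0},{"slide": [0.25,-0.12,-0.73],"dr": [0,-1.15,0],"grip": 0}])

```text
t: 22.25
ee_pos: [0.5963, -0.0412, 0.109]
tcp_rot: [-2.265, -2.146, -0.05]
force: [6.9, 0.5, -2.6]
width: 0.183
```

```bash
python3 st.py; python3 - <<'E'
from h import *
cv2.imwrite("pics/s22.png",robot.get_image("scene")[:,:,::-1]);crop("pics/s22.png",260,150,400,260,"pics/s22c.png",5)
E
```

```text
22.25 [ 0.5963 -0.0412  0.109 ] [-0.275  0.649  1.61   0.049  0.884 -0.252] [ -1.15 -45.05  -9.4   -0.28   1.73  -0.25] [ 6.9  0.5 -2.6] 0.183
```

View pics/s22c.png

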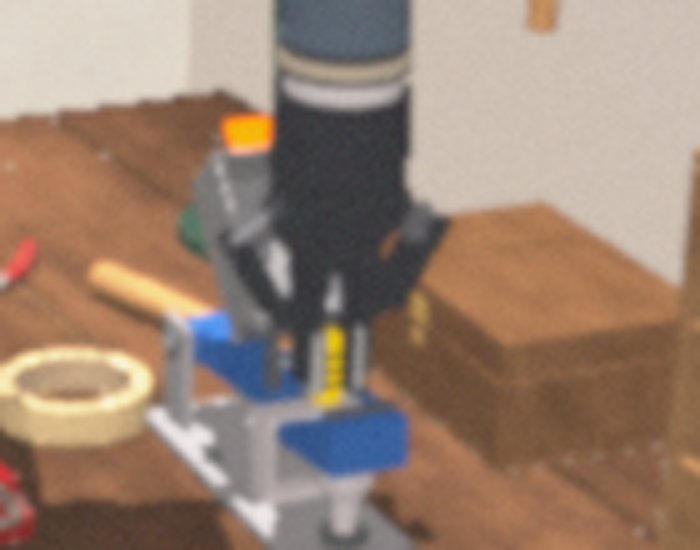

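Emit:
move_arm(rows=[{"slide": [0.08,0,-0.25],"dr": [0,-0.4,0],"grip": 0},{"slide": [0.16,0,-0.48],"dr": [0,-0.77,0],"grip": 0},{"slide": [0.25,0,-0.73],"dr": [0,-1.15,0],"grip": 0},{"slide": [0.35,0,-0.97],"dr": [0,-1.53,0],"grip": 0},{"slide": [0.46,0,-1.2],"dr": [0,-1.92,0],"grip": 0},{"slide": [0.57,0,-1.43],"dr": [0,-2.3,0],"grip": 0},{"slide": [0.7,0,-1.7],"dr": [0,-2.75,0],"grip": 0},{"slide": [0.7,0,-1.7],"dr": [0,-2.75,0],"grip": 0}])

```text
t: 23.1
ee_pos: [0.5978, -0.0249, 0.1532]
tcp_rot: [2.166, 2.058, -0.212]
force: [6.9, -2.1, -1.9]
width: 0.184
```

```bash
python3 st.py; python3 - <<'E'
from h import *
cv2.imwrite("pics/s23.png",robot.get_image("scene")[:,:,::-1]);crop("pics/s23.png",250,140,410,260,"pics/s23c.png",5)
cv2.imwrite("pics/w23.png",robot.get_image("wrist")[:,:,::-1])
E
```

```text
23.1 [ 0.5978 -0.0249  0.1532] [-0.128  0.598  1.576 -0.248  0.957  0.066] [  1.82 -44.56 -10.88  -0.37   1.77   0.06] [ 6.9 -2.1 -1.9] 0.184
```

View pics/s23c.png

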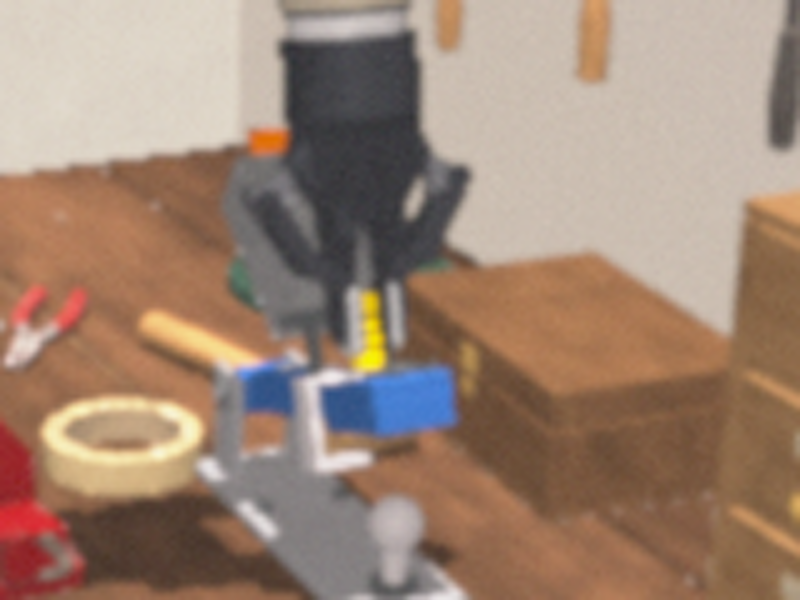

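View pics/w23.png

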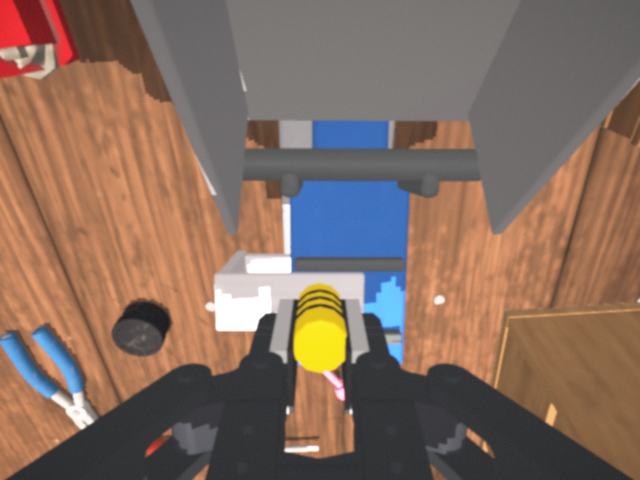

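Emit:
move_arm(rows=[{"slide": [0,0,0],"dr": [0,0,0],"grip": 0},{"slide": [0,0,0],"dr": [0,0,0],"grip": 0},{"slide": [0,0,0],"dr": [0,0,0],"grip": 0},{"slide": [0,0,0],"dr": [0,0,0],"grip": 0}])

```text
t: 23.6
ee_pos: [0.5973, -0.0255, 0.1522]
tcp_rot: [2.17, 2.058, -0.212]
force: [6.5, -0.5, -2.5]
width: 0.184
```

```bash
python3 st.py; python3 - <<'E'
from h import *
t=robot.get_image("top");cv2.imwrite("pics/t24.png",t[:,:,::-1])
t=robot.get_image("scene");cv2.imwrite("pics/s24.png",t[:,:,::-1])
print(robot.observe()["qvel"].round(4))
E
python3 st.py
```

```text
23.6 [ 0.5973 -0.0255  0.1522] [-0.13   0.6    1.577 -0.246  0.957  0.065] [  0.35 -44.57 -10.9   -0.59   1.88   0.  ] [ 6.5 -0.5 -2.5] 0.184
[ 0.0007  0.0007 -0.0011  0.0005  0.      0.0003]
23.7 [ 0.5973 -0.0255  0.1522] [-0.13   0.6    1.577 -0.246  0.957  0.065] [  0.35 -44.56 -10.9   -0.59   1.88   0.  ] [ 7.  -0.7 -1.3] 0.18
```

View pics/t24.png

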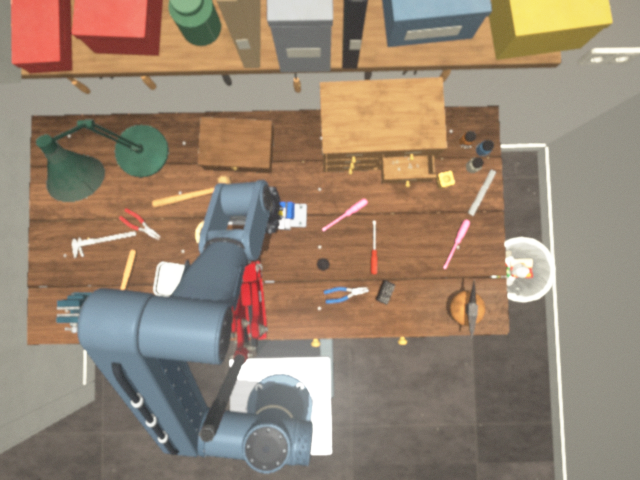

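View pics/s24.png

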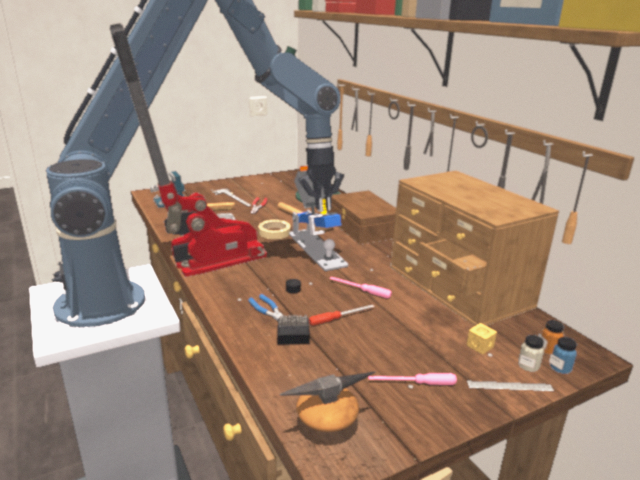

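The top view shows the screwdriver at (375,248), lying flat and clear. The tin (323,265), pliers (345,295) and mallet (225,187) are where they started. The tongue is held up at rest, so I'm handing in.

```bash
python3 - <<'E'
from workcell import robot
print(robot.close_job()); s=robot.observe(); print(s["t"],s["ee_pos"],s["force"],s["width"])
E
```

```text
the job is handed in; nothing more can be done
None
the job is handed in; nothing more can be done
```

I finished the job and handed it in at about 23.7 s. The hand-in gives no verdict, so these results come from my own checks.

**What I did**
- **Cover:** I slid the red screwdriver's blade under the orange lip and levered the cover back to its stop, at about 2.2 rad. The force rose to roughly 10 N there. The fingers did not open the cover.
- **Screwdriver:** I set it down on the bench, contact showing about 9 N, and released it gently.
- **Latch and tongue:** I gripped the yellow knob at 70–90 N and pulled the latch about 10–12 mm towards the robot. I then lifted the tongue along its arc.

**Last checks**
- **Height:** The tool had risen 62–63 mm. That puts the tongue at about 0.33 rad and the coupler about 62–63 mm above its seat. I worked this out from the tool pose; I did not measure the coupler itself.
- **Hold:** The arm was at rest, with the knob still between the pads and the latch spring pulling about 7 N.
- **Scene:** The pictures show the cover lying back, the screwdriver flat on the bench, and the tin, pliers and mallet where they started.

**What disagreed**
- The wrist camera placed points 3–5 mm off from the two fixed cameras and showed the screwdriver about 7% too long. I used a compromise position, and both grips held.
- The blade first caught near the lip's front edge, so I moved it further in partway up.
- The upper arm passed through the lever of the red press on the bench with no contact force, so that lever is not solid.

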